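Set the sine plate and gang-clamp the sleeves

TASK

Get the sleeves ready for an angled cut across their ends. First set the plate's angle: swing the sine plate well up by its black knob, stack both gauge blocks flat on the bright patch of the base, lower the plate again and press it down so that its roller rests on the stack. Then stand every sleeve on end in the guide channel between the clamp's jaws and squeeze the orange trigger again and again until the sliding jaw grips the row firmly, leaving the other things on the bench where they are.

Things in the scene. Friction and masses are not known exactly. Their poses are not given: they have to be found in the camera images.
- sine_plate (a joint): The sine plate: an aluminium plate, 154 x 230 mm and 14 mm thick, hinged along its far long edge on a dark steel base (190 x 236 x 14 mm, fixed to the bench); everything of the clamp is built on top of it. Value = its tilt in rad: 0 flat, 1.5 nearly upright; the near edge rises. The hinge is stiff: the plate stays at whatever angle it is left (about 9 N at the knob lifts it, about 3 N pushes it down). With the roller on both stacked blocks it reads 0.186
- hinge_axis (a point): middle of the hinge axis; y runs along the axis, 22 mm above the bench. Axes turn with the plate: z square to it, x points from the near edge to the hinge
- lift_knob (a point): centre of the black barrel knob, 22 mm across and 24 mm long along the hinge direction with flat ends, on a 10 mm stem that stands out 34 mm from the middle of the plate's near edge; in the hinge_axis frame it lies at x = -0.188, z = +0.012. Pinch its flat ends from above, closing along the hinge direction, and swing it in an arc about the hinge; it can turn between the fingers
- roller: the steel sine roller under the plate's near edge, 16 mm across, 120 mm long; origin at its centre, y along it; its axis lies 130 mm from the hinge axis
- block_seat (a point): centre of the bright patch (36 x 70 mm) on top of the base, where the gauge blocks belong; 14 mm above the bench; x points to the hinge, y along it, z up. With the plate flat the roller rests on the patch, so raise the plate well up (1.2 rad or more) to reach the patch from above
- block_thick: steel gauge block, 36 (x) x 28 (y) x 14 mm, a small hole in its middle; origin at the centre of its underside
- block_thin: steel gauge block, 36 (x) x 28 (y) x 10 mm, a small hole in its middle; origin at the centre of its underside
- sleeve_1_mid (a point): centre of a turned grey metal sleeve, 22 mm across and 80 mm long, standing on end on the bench; z along its axis. Two or three of the three sleeves are there
- sleeve_2_mid (a point): the same for the second sleeve
- sleeve_3_mid (a point): the same for the third sleeve
- channel (a point): point on the channel's floor and centre line, at the face of the fixed jaw. The channel is 24.5 mm wide between two dark rails 26 mm high whose top inner edges are bevelled 5 mm; its floor is the plate's top. y runs along the channel to the sliding jaw, x across it to the hinge, z square to the plate. The row stands from y = 0 on, between the jaws, which are 52 mm high
- bar (a joint): how far the bar has drawn the sliding jaw towards the fixed jaw, m: 0 fully open (100 mm between jaw face and pad face), at most 0.075. A ratchet (5 mm teeth): it moves on about 5 mm with each full squeeze of the trigger and stays there when the trigger is let go
- pad_face (a point): centre of the face of the orange pressure pad (22 mm wide, 44 high) on the sliding jaw; axes as the channel's
- pad (a joint): how far the sprung pad is pushed into the sliding jaw, m: 0 slack, 0.010 at its stop; 2.5 N per mm. Over 0.003 is a firm grip; the drive slips at about 0.005 to 0.006, so further squeezing does no harm
- trigger (a joint): the trigger, rad: 0 released, 0.22 squeezed fully home to the handle; a spring returns it, and only a full return picks up the next tooth
- handle_back (a point): the black and orange pistol handle stands up from the plate; this is the middle of its back face (turned away from the jaws), 90 mm above the plate's top, 18 mm below the handle's end. Handle 24 mm wide (x), 18 thick (y); axes as the channel's
- trigger_front (a point): point on the front of the orange trigger lever (13 mm round bar, on the jaws' side of the handle), 90 mm above the plate's top; 55 to 56 mm from the handle's back when released and about 32 mm when squeezed. Pinch handle and trigger together along the channel's y with 18 N or more, then open again to let the trigger spring right back (about 0.2 s); repeat, some 5 to 14 times. The first sleeve stands 37 mm in front of the trigger
- spanner_13: combination spanner, 182 mm, lying in front; leave it
- tape_black: roll of black tape, 43 mm; leave it
- flux_jar: white jar, 98 mm tall; leave it
Mind the look-alikes: they are no part of the job. What is shaped like the part that bears sleeve_3_mid but turquoise is not meant.

How it is judged:
By the outcome, as a careful person would: the job done as asked, in the order asked, and still so for the second after the job is handed in, with the robot touching nothing.
Of sleeve_1, sleeve_2, sleeve_3 only 2 to 3 are there at a start; the rules pass over those that are not, and their reading is None.
At some moment in a run one of block_thick, block_thin may be knocked a few centimetres aside while the robot is not near it.
It also fails if it takes over 210 s, if anything falls off the work surface, if the arm or the gripper's body presses on something with over 40 N, if the wrist force passes 120 N, or if a joint passes its speed limit or range.

ROBOT

A 6-joint arm with a two-finger parallel gripper is mounted at the origin on a cart in front of the work surface, level with it; the furniture and walls round the work are solid. World frame = base frame: x ahead of the robot, y to its left, z up, the work surface at z = 0. Lengths are in m, angles in rad, forces in N, time in s.
With the tool pointing down it reaches from about 0.35 to 0.95 m from the base axis. Payload 17.4 kg.
Tool frame: the origin (TCP) lies on the centre line of the jaws, within the pads' length; the fingertips stand 25 mm ahead of it and the grasp point (between the pads) lies 6 mm ahead of it (env.tip_reach is the z of the fingertips in the tool frame, in m); z points along the fingers, y is the line along which they close (so a half turn about z gives the same grasp; the last joint's range is limited). The gripper opens to 93 mm and grips with 3 to 60 N. Pads are 15 mm wide; open, the fingers measure 128 mm over their backs; the gripper's body (75 mm by 188 mm) begins 65 mm behind the grasp point.
Start: joints at [1.189, 0.116, 1.442, -0, 1.584, -0.038], TCP at [0.228, 0.636, 0.244] pointing down, gripper open.
Joint ranges: [-2.83, 2.83], [-0.83, 2.19], [0.07, 2.5], [-1.14, 4.28], [0.01, 3], [-2.97, 2.97]. Speed limits (rad/s): [1.89, 1.89, 2.22, 3.14, 3.14, 3.14].

INTERFACE

Orientations are given as a unit quaternion [w, x, y, z].
In Python, from workcell import get_state, viewer, job, env gives the robot as it stands.
- The arm moves only by the tool carry_out, never from a script. Its argument "steps" is one flat list of numbers, 7 for each row, row after row: the gripper's target within -1 to 1 (fully open at 1, half-way at 0, shut at -1), then the shift along the tool's x, y, z in mm, then the turn, a rotation vector about the tool's x, y, z in rad. In form: [hand, x, y, z, rx, ry, rz, hand, x, y, z, rx, ry, rz, ...]. A call has 1 to 5 rows; each row shifts and turns the commanded pose from where the row before left it, along the tool's axes as they then stand; what a row does not reach is not made up. A row lasts 1/12 s, in which the tool goes at most 41.7 mm and 7.16 degrees, less where a joint would pass 70% of its speed; a pose out of reach is approached as far as the arm can. A call is refused whole if a number of a shift passes 41.7 or a number of a turn 0.125, either way. A call with a gripper value outside its range is refused whole. The fingers move at their own pace and stop on an object; the grip force is fixed at half the most. Time passes only in rows, so rows that do not move let the fingers close. It gives the time, the measured TCP pose, the force, the opening and the grip force at its end, in the units of the state.
- get_state(): the state, without advancing time (a new reading comes with each control period).
- viewer.get_image(name): name is "side" or "top"; returns the picture (384x512x3 uint8, red, green, blue); there is no depth.
- viewer.get_calibration(name): a dict with "fx", "fy", "cx", "cy" (pixels), "k1" (the pictures are not rectified: a ray, as slopes to the right and down, at radius r is drawn at 1 + k1 r^2 times it, then the intrinsics apply), "pose" (4x4, takes a point from camera to world coordinates). Camera axes: x right, y up, looking along -z (the intrinsics and any distortion apply to the point x, -y, -z); pixel columns grow to the right and rows downward; lengths in m; the calibration is good to about 2 mm. A picture is of the moment at which its call begins. get_calibration takes no time and is no camera call.
- job.finish_job(): hands the job in; it is judged then, once.
The state is a dict: "t": time; "joint_positions": joint angles; "qvel": joint speeds; "joint_torque": joint torques, N m; "tool_pos": TCP position; "eef_rot": TCP orientation; "contact_force": force on the tool from outside, world axes, zero at the start; "moment": the same for the moment, N m; "finger_gap": finger opening in m; "gripper_force": force on a finger pad.
Only numpy, scipy, OpenCV 4.12 (cv2) and the standard library are available. Lean on these libraries where they do the work, as an engineer would, in place of code of your own. Each camera call takes 0.05 s, during which the arm holds its last target. There are 200 camera calls.

## Working session

There is one attempt and no reset: what is moved stays moved. The work goes in short steps, Python scripts to look and compute and a tool call to move; the robot and the scene stay as the last step left them, time stands still between calls to the robot, and variables do not carry over. Pictures are saved under pics/ and viewed, at most 14 in all, crops included, and the job is handed in when it is done.

Besides the shell and the picture viewer there is one more tool, called after "Request:" as name(argument=value, ...) on one line, values as JSON. carry_out: Moves the arm, as the interface text tells. Its arguments: {"type":"object","properties":{"steps":{"type":"array"}},"required":["steps"]}

```bash
ls; mkdir -p pics
cat > h.py <<'E'
import numpy as np, cv2
from workcell import get_state, viewer, job, env
from scipy.spatial.transform import Rotation as R
def snap(n,f):
    im=viewer.get_image(n); cv2.imwrite('pics/'+f,im[:,:,::-1]); return im
def ray(n,u,v):
    c=viewer.get_calibration(n); x=(u-c['cx'])/c['fx']; y=(v-c['cy'])/c['fy']
    rd=np.hypot(x,y); r=rd
    for _ in range(20): r=rd/(1+c['k1']*r*r)
    s=r/rd if rd>0 else 1
    P=np.array(c['pose']); d=P[:3,:3]@np.array([x*s,-y*s,-1]); return P[:3,3],d
def onz(n,u,v,z):
    o,d=ray(n,u,v); return o+d*(z-o[2])/d[2]
def two(a,b):
    (o1,d1),(o2,d2)=ray('top',*a),ray('side',*b)
    A=np.stack([d1,-d2],1); t=np.linalg.lstsq(A,o2-o1,rcond=None)[0]
    p,q=o1+t[0]*d1,o2+t[1]*d2; return (p+q)/2,np.linalg.norm(p-q)
def proj(n,p):
    c=viewer.get_calibration(n); P=np.array(c['pose']); q=P[:3,:3].T@(np.array(p)-P[:3,3])
    x,y=q[0]/-q[2],-q[1]/-q[2]; f=1+c['k1']*(x*x+y*y); return np.array([c['cx']+c['fx']*x*f,c['cy']+c['fy']*y*f])
E
python3 - <<'E'
from h import *
a=snap('top','t0.png'); b=snap('side','s0.png')
for n in('top','side'):
    c=viewer.get_calibration(n); print(n,c['fx'],c['k1'],np.round(c['pose'],3).tolist())
s=get_state(); print({k:np.round(v,3).tolist() for k,v in s.items()}, env.tip_reach)
E
```

```text
pics
top 352.8396105264017 0.00021276071619499037 [[-0.025, 0.987, -0.157, 0.407], [-1.0, -0.026, -0.006, 0.017], [-0.01, 0.157, 0.988, 1.126], [0.0, 0.0, 0.0, 1.0]]
side 402.10504430301694 -0.03375793820610419 [[-0.995, 0.068, -0.066, 0.492], [-0.092, -0.499, 0.862, 0.976], [0.026, 0.864, 0.503, 0.655], [0.0, 0.0, 0.0, 1.0]]
{'t': 0.1, 'joint_positions': [1.189, 0.116, 1.442, -0.0, 1.584, -0.038], 'qvel': [-0.001, 0.0, -0.001, -0.001, -0.002, -0.001], 'joint_torque': [0.003, -72.289, -62.387, 0.078, 0.023, -0.0], 'tool_pos': [0.227, 0.635, 0.243], 'eef_rot': [-0.0, 0.171, 0.985, -0.001], 'contact_force': [-0.236, -0.616, -0.346], 'moment': [-0.001, -0.06, 0.04], 'gripper_force': 0.0, 'finger_gap': 0.093} 0.025
```

View pics/t0.png

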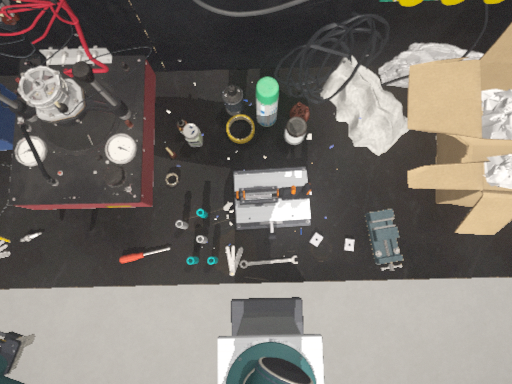

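View pics/s0.png

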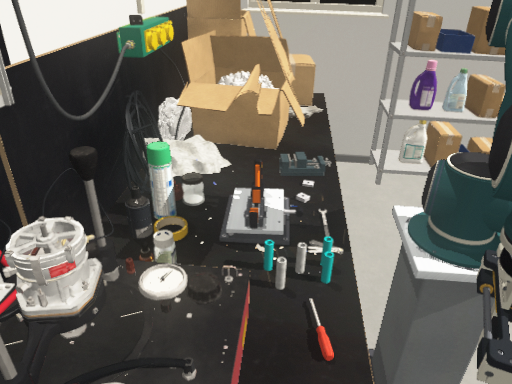

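The top view shows the plate at (273,198), the knob at (272,228), and the white blocks at (316,240) and (349,245). Grey sleeves stand at (181,224) and (202,239). Turquoise look-alikes stand at (201,212), (191,260) and (212,260). In the side view the grey sleeves are at (281,272) and (301,257). I'll check with one close crop of each view.

Run:
```python
import cv2,numpy as np
t=cv2.imread('pics/t0.png');s=cv2.imread('pics/s0.png')
a=cv2.resize(t[155:280,165:365],None,fx=4,fy=4,interpolation=cv2.INTER_CUBIC)
b=cv2.resize(s[150:300,210:350],None,fx=4,fy=4,interpolation=cv2.INTER_CUBIC)
cv2.imwrite('pics/c1.png',a);cv2.imwrite('pics/c2.png',b)
```

```text
(no output)
```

View pics/c1.png

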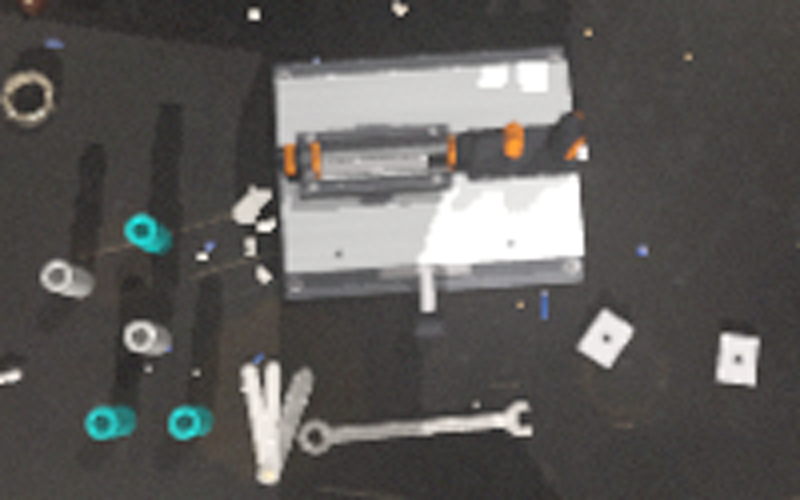

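View pics/c2.png

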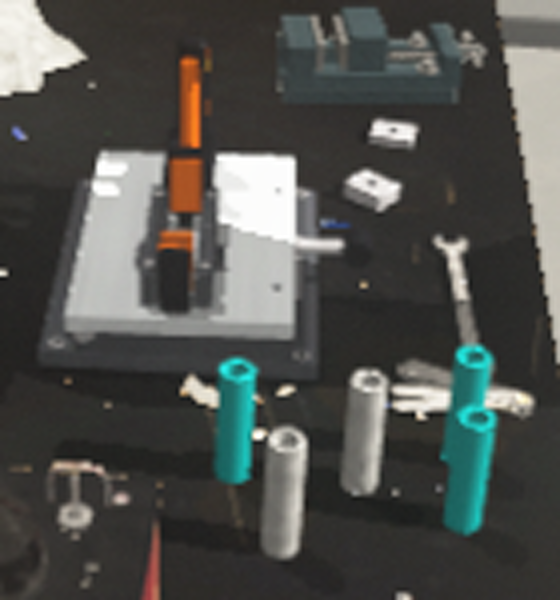

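The crops confirm two grey sleeves; the third sleeve position has only turquoise look-alikes. The nearer block, at top pixel (316,240), shows the higher side face, so it is the thick one. The handle is at the -y end and the pad at the +y end. Next I'll measure positions.

Run:
```python
from h import *
t=cv2.imread('pics/t0.png');s=cv2.imread('pics/s0.png')
T=lambda x,y:(165+x/4-.4,155+y/4-.4); S=lambda x,y:(210+x/4-.4,150+y/4-.4)
p=lambda *a:print(*[np.round(x,4) if not isinstance(x,str) else x for x in a])
for n,a,b in [('slA',T(60,277),S(287,438)),('slB',T(142,337),S(369,379)),('knob',T(430,325),S(355,245)),('pl_nl',T(287,267),S(294,327)),('pl_fl',T(275,70),S(66,322)),('pl_nr',T(583,258),S(296,155)),('pl_fr',T(566,50),S(98,152)),('padtop',T(316,158),None)]:
    if b: p(n,*two(a,b))
for n,x,y in [('b_nl',290,298),('b_nr',583,280),('b_fl',276,68),('b_fr',565,48)]: p(n,onz('top',*T(x,y),.014))
for n,x,y in [('b_nl',316,374),('b_fl',41,360),('b_nr',316,193)]: p('side',n,onz('side',*S(x,y),.014))
for n,w,z in [('thick',(305,228,330,252),.014),('thin',(338,235,362,256),.010)]:
    x0,y0,x1,y1=w; g=cv2.cvtColor(t[y0:y1,x0:x1],cv2.COLOR_BGR2GRAY)
    m=(g>110).astype(np.uint8); k,l,st,ce=cv2.connectedComponentsWithStats(m); i=1+np.argmax(st[1:,4])
    G=cv2.resize(g,None,fx=8,fy=8,interpolation=cv2.INTER_CUBIC); c=max(cv2.findContours((G>110).astype(np.uint8),0,1)[0],key=cv2.contourArea)
    r=cv2.minAreaRect(c); q=cv2.boxPoints(r)/8-.44+[x0,y0]
    W=np.array([onz('top',*u,z) for u in q]); p(n,W.mean(0)); p(W[:,:2].tolist()); e=np.diff(W[:3],axis=0); p('edges',np.linalg.norm(e,axis=1),np.arctan2(e[:,1],e[:,0]))
```

```text
slA [0.4919 0.2584 0.0791] 0.0019
slB [0.4459 0.1972 0.0793] 0.0015
knob [ 0.4519 -0.0166  0.0396] 0.0034
pl_nl [0.4953 0.0924 0.0401] 0.004
pl_fl [0.6495 0.0996 0.0362] 0.008
pl_nr [ 0.4996 -0.135   0.0453] 0.0032
pl_fr [ 0.6601 -0.1302  0.0395] 0.0053
b_nl [0.475  0.0921 0.014 ]
b_nr [ 0.4833 -0.1385  0.014 ]
b_fl [0.6603 0.1006 0.014 ]
b_fr [ 0.6705 -0.133   0.014 ]
side b_nl [0.4766 0.1077 0.014 ]
side b_fl [0.6603 0.1154 0.014 ]
side b_nr [ 0.4834 -0.1321  0.014 ]
thick [ 0.4374 -0.1541  0.014 ]
[[ 0.4307 -0.1286]
 [ 0.4634 -0.1536]
 [ 0.444  -0.1796]
 [ 0.4115 -0.1546]]
edges [0.0412 0.0325] [-0.6507 -2.2109]
thin [ 0.419  -0.2566  0.01  ]
[[ 0.4014 -0.2368]
 [ 0.4411 -0.244 ]
 [ 0.4365 -0.2764]
 [ 0.3968 -0.2691]]
edges [0.0404 0.0328] [-0.1777 -1.7107]
```

Run:
```python
from h import *
t=cv2.imread('pics/t0.png');s=cv2.imread('pics/s0.png')
f=lambda i:np.clip(255*(i/255.)**.45,0,255).astype(np.uint8)
a=cv2.resize(f(t[210:245,255:290]),None,fx=11.4,fy=11.4,interpolation=cv2.INTER_NEAREST)[:399,:399]
b=cv2.resize(f(s[193:228,280:315]),None,fx=11.4,fy=11.4,interpolation=cv2.INTER_NEAREST)[:399,:399]
cv2.imwrite('pics/k.png',np.hstack([a,b]))
R0=R.from_euler('z',.04).as_matrix()
for hx in(.652,):
  h=np.array([hx,-.018,.022])
  for q in([-.188,0,.012],[-.154,0,.012]): 
    w=h+R0@q; print(q,w,proj('top',w),proj('side',w))
```

```text
[-0.188, 0, 0.012] [ 0.46415038 -0.02551799  0.034     ] [274.84591427 231.28885923] [294.58518537 210.64659592]
[-0.154, 0, 0.012] [ 0.49812318 -0.02415836  0.034     ] [274.05480605 220.28886362] [282.93960022 210.07571354]
```

View pics/k.png

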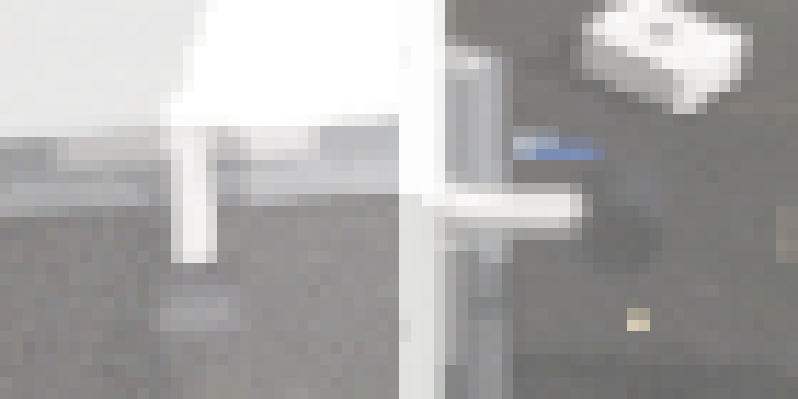

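The enhanced crop puts the knob at about top (272.1,235.9) and side (300.1,212.3). That means its centre sits about 45 mm beyond the plate edge, giving a hinge at x≈0.641 with yaw≈0.04. Now I'll plan the first reach.

```bash
cat >> h.py <<'E'
B=np.diag([-1.,1,-1])
def ori(yaw,tilt=0,tw=0): return R.from_matrix(R.from_euler('z',yaw).as_matrix()@R.from_euler('y',tilt).as_matrix()@B)*R.from_euler('z',tw)
def here():
    s=get_state(); q=s['eef_rot']; return np.array(s['tool_pos']),R.from_quat([q[1],q[2],q[3],q[0]])
def plan(wps,start=None,frac=.96):
    """wps: (pos, Rotation); prints rows (x y z mm, rx ry rz)"""
    p,r=start or here()
    for P,Q in wps:
        P=np.array(P); w=(r.inv()*Q).as_rotvec(); d=P-p
        n=max(1,int(np.ceil(max(np.linalg.norm(d)*1000/(41.7*frac),np.linalg.norm(w)/.12))))
        for i in range(n):
            l=r.inv().apply(d/n)*1000; print(np.round(l,1).tolist(),np.round(w/n,4).tolist()); r=r*R.from_rotvec(w/n); p=p+d/n
        print('--')
        p,r=P,Q
E
python3 - <<'E'
from h import *
print(two((272.1,235.9),(300.1,212.3)), onz('top',272.1,235.9,.034), onz('side',300.1,212.3,.034))
o=ori(.04)
plan([([.452,-.018,.15],o)])
E
```

```text
(array([ 0.44916738, -0.01651011,  0.03537274]), np.float64(0.0020501028781522313)) [ 0.45024492 -0.01662536  0.034     ] [ 0.44805089 -0.01856622  0.034     ]
[-24.0, -30.0, 5.2] [-0.0001, -0.0, -0.0213]
[-23.3, -30.5, 5.2] [-0.0001, -0.0, -0.0213]
[-22.7, -31.0, 5.2] [-0.0001, -0.0, -0.0213]
[-22.0, -31.4, 5.2] [-0.0001, -0.0, -0.0213]
[-21.3, -31.9, 5.2] [-0.0001, -0.0, -0.0213]
[-20.7, -32.3, 5.2] [-0.0001, -0.0, -0.0213]
[-20.0, -32.8, 5.2] [-0.0001, -0.0, -0.0213]
[-19.3, -33.2, 5.2] [-0.0001, -0.0, -0.0213]
[-18.5, -33.6, 5.2] [-0.0001, -0.0, -0.0213]
[-17.8, -34.0, 5.2] [-0.0001, -0.0, -0.0213]
[-17.1, -34.4, 5.2] [-0.0001, -0.0, -0.0213]
[-16.4, -34.7, 5.2] [-0.0001, -0.0, -0.0213]
[-15.6, -35.1, 5.2] [-0.0001, -0.0, -0.0213]
[-14.9, -35.4, 5.2] [-0.0001, -0.0, -0.0213]
[-14.1, -35.7, 5.2] [-0.0001, -0.0, -0.0213]
[-13.3, -36.0, 5.2] [-0.0001, -0.0, -0.0213]
[-12.6, -36.3, 5.2] [-0.0001, -0.0, -0.0213]
[-11.8, -36.5, 5.2] [-0.0001, -0.0, -0.0213]
--
```

Request:
carry_out(steps=[1,-24,-30,5,0,0,-0.021,1,-23.3,-30.5,5,0,0,-0.021,1,-22.7,-31,5,0,0,-0.021,1,-22,-31.4,5,0,0,-0.021,1,-21.3,-31.9,5,0,0,-0.021])

```text
t: 0.52
tool_pos: [0.2898, 0.4522, 0.2179]
eef_rot: [-0.0, 0.118, 0.993, -0.0]
contact_force: [0.5, 0.0, -0.0]
finger_gap: 0.0927
gripper_force: 0.0
```

Request:
carry_out(steps=[1,-20.7,-32.3,5,0,0,-0.021,1,-20,-32.8,5,0,0,-0.021,1,-19.3,-33.2,5,0,0,-0.021,1,-18.5,-33.6,5,0,0,-0.021,1,-17.8,-34,5,0,0,-0.021])

```text
t: 0.93
tool_pos: [0.3517, 0.2706, 0.1932]
eef_rot: [0.0, 0.066, 0.998, 0.0]
contact_force: [0.5, 0.0, -0.6]
finger_gap: 0.0933
gripper_force: 0.0
```

Request:
carry_out(steps=[1,-17.1,-34.4,5,0,0,-0.021,1,-16.4,-34.7,5,0,0,-0.021,1,-15.6,-35.1,5,0,0,-0.021,1,-14.9,-35.4,5,0,0,-0.021,1,-14.1,-35.7,5,0,0,-0.021])

```text
t: 1.35
tool_pos: [0.4134, 0.0886, 0.1684]
eef_rot: [0.0, 0.014, 1.0, 0.0]
contact_force: [1.0, 0.6, -0.4]
finger_gap: 0.0929
gripper_force: 0.0
```

Request:
carry_out(steps=[1,-13.3,-36,5,0,0,-0.021,1,-12.6,-36.3,5,0,0,-0.021,1,-11.8,-36.5,5,0,0,-0.022,1,0,0,0,0,0,0])

```text
t: 1.68
tool_pos: [0.4509, -0.0235, 0.1524]
eef_rot: [-0.001, -0.016, 1.0, -0.001]
contact_force: [0.3, 0.7, 0.2]
finger_gap: 0.0929
gripper_force: 0.0
```

Run:
```python
from h import *
snap('top','t1.png');snap('side','s1.png')
plan([([.4495,-.0175,.042],ori(.04))]); print(here()[0],get_state()['t'],get_state()['joint_positions'])
```

```text
[0.2, 0.7, 37.0] [0.0001, -0.0004, -0.0027]
[0.2, 0.7, 37.0] [0.0001, -0.0004, -0.0027]
[0.2, 0.7, 37.0] [0.0001, -0.0004, -0.0027]
--
[ 0.45019004 -0.01969571  0.15308464] 1.7833 [-1.00417169e-01 -3.55271361e-01  2.01824541e+00  1.24459386e-04
  1.47996366e+00 -1.70325235e+00]
```

Request:
carry_out(steps=[1,0,1,37,0,0,0,1,0,1,37,0,0,0,1,0,0,37,0,0,0,0,0,0,0,0,0,0,-0.3,0,0,0,0,0,0])

```text
t: 2.2
tool_pos: [0.4494, -0.0155, 0.0423]
eef_rot: [-0.001, -0.018, 1.0, 0.0]
contact_force: [0.3, -0.0, 0.7]
finger_gap: 0.0837
gripper_force: 0.0
```

Request:
carry_out(steps=[-1,0,0,0,0,0,0,-1,0,0,0,0,0,0,-1,0,0,0,0,0,0,-1,0,0,0,0,0,0,-1,0,0,0,0,0,0])

```text
t: 2.62
tool_pos: [0.4507, -0.0166, 0.0436]
eef_rot: [0.001, -0.018, 1.0, -0.0]
contact_force: [0.6, 0.4, -0.2]
finger_gap: 0.0505
gripper_force: 0.0
```

Run:
```python
from h import *
a=snap('top','t2.png')[205:265,235:315];b=snap('side','s2.png')[180:240,250:330]
f=lambda i:np.clip(255*(i/255.)**.6,0,255).astype(np.uint8)[:,:,::-1]
cv2.imwrite('pics/k2.png',np.hstack([cv2.resize(f(x),None,fx=5,fy=5) for x in(a,b)]))
s=get_state();print(s['tool_pos'],s['finger_gap'],s['gripper_force'],s['contact_force'])
```

```text
[ 0.45043581 -0.01663453  0.04309183] 0.04282165414692174 0.0 [0.25295179 0.03506919 1.08441639]
```

View pics/k2.png

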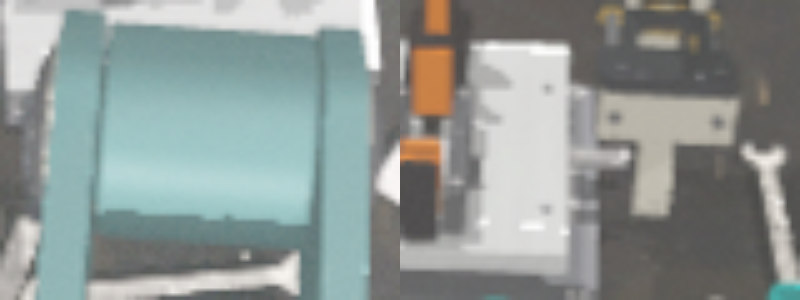

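The side view shows the finger over the knob, in line with the stem. I'll finish closing.

Request:
carry_out(steps=[-1,0,0,0,0,0,0,-1,0,0,0,0,0,0,-1,0,0,0,0,0,0,-1,0,0,0,0,0,0,-1,0,0,0,0,0,0])

```text
t: 3.13
tool_pos: [0.4502, -0.0167, 0.0426]
eef_rot: [-0.0, -0.018, 1.0, -0.0]
contact_force: [-0.3, -2.0, 0.9]
finger_gap: 0.0238
gripper_force: 30.0
```

Run:
```python
from h import *
s=get_state();print(s['tool_pos'],s['finger_gap'],s['gripper_force'],s['contact_force'])
# arc: tool down, displacement from theta=0
K=lambda t:np.array([-.188*np.cos(t)+.012*np.sin(t),.188*np.sin(t)+.012*np.cos(t)])
n=14;th=np.linspace(0,1.36,n+1);d=np.diff([K(x) for x in th],axis=0)*1000
for e in d: print(np.round([-e[0],-e[1]],1).tolist())
```

```text
[ 0.4502466  -0.01671956  0.04263099] 0.02381318957456043 30.000100135803223 [-0.27101554 -1.99311577  0.860305  ]
[-2.1, -18.2]
[-3.8, -17.9]
[-5.5, -17.4]
[-7.2, -16.8]
[-8.8, -16.0]
[-10.3, -15.1]
[-11.7, -14.0]
[-13.0, -12.8]
[-14.2, -11.5]
[-15.3, -10.1]
[-16.2, -8.6]
[-16.9, -7.0]
[-17.5, -5.3]
[-17.9, -3.6]
```

Gripped, with a gap of 23.8 mm. Swinging up along the arc.

Request:
carry_out(steps=[-1,-2.1,0,-18.2,0,0,0,-1,-3.8,0,-17.9,0,0,0,-1,-5.5,0,-17.4,0,0,0,-1,-7.2,0,-16.8,0,0,0])

```text
t: 3.47
tool_pos: [0.4681, -0.016, 0.1125]
eef_rot: [-0.001, -0.018, 1.0, -0.0]
contact_force: [3.4, -2.7, -12.5]
finger_gap: 0.0237
gripper_force: 30.0
```

Request:
carry_out(steps=[-1,-8.8,0,-16,0,0,0,-1,-10.3,0,-15.1,0,0,0,-1,-11.7,0,-14,0,0,0,-1,-13,0,-12.8,0,0,0,-1,-14.2,0,-11.5,0,0,0])

```text
t: 3.88
tool_pos: [0.5263, -0.0138, 0.1817]
eef_rot: [-0.002, -0.018, 1.0, 0.0]
contact_force: [-2.9, 0.1, -10.3]
finger_gap: 0.0236
gripper_force: 30.0
```

Request:
carry_out(steps=[-1,-15.3,0,-10.1,0,0,0,-1,-16.2,0,-8.6,0,0,0,-1,-16.9,0,-7,0,0,0,-1,-17.5,0,-5.3,0,0,0,-1,-17.9,0,-3.6,0,0,0])

```text
t: 4.3
tool_pos: [0.6106, -0.0106, 0.2168]
eef_rot: [-0.001, -0.018, 1.0, 0.0]
contact_force: [-7.0, 1.9, -1.1]
finger_gap: 0.0234
gripper_force: 30.0
```

Run:
```python
from h import *
a=snap('top','t3.png')[160:270,220:370];b=snap('side','s3.png')[100:250,220:370]
f=lambda i:np.clip(255*(i/255.)**.7,0,255).astype(np.uint8)[:,:,::-1]
cv2.imwrite('pics/k3.png',np.hstack([cv2.resize(f(x),(400,int(400*x.shape[0]/x.shape[1])))[:290] for x in(a,b)]))
s=get_state();print(s['tool_pos'],s['finger_gap'],s['gripper_force'],s['contact_force'])
```

```text
[ 0.6121371  -0.01055985  0.21706115] 0.02343490113531293 30.003676414489746 [3.21264914 2.34898573 4.11221227]
```

View pics/k3.png

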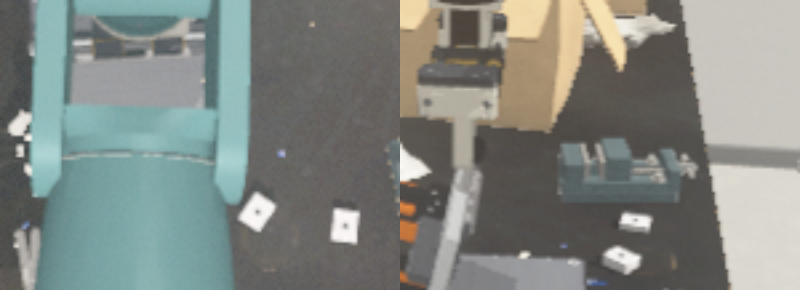

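The plate stands nearly upright and the blocks haven't moved: top crop (258,212) and (345,226). I'll release, retract, and go above the thick block.

Request:
carry_out(steps=[0,0,0,0,0,0,0,0,0,0,0,0,0,0,0,0,0,0,0,0,0,0,0,0,-10,0,0,0,0.3,0,0,-40,0,0,0])

```text
t: 4.82
tool_pos: [0.6086, -0.011, 0.262]
eef_rot: [-0.004, -0.018, 1.0, 0.0]
contact_force: [0.8, -0.2, -0.3]
finger_gap: 0.0494
gripper_force: 0.0
```

Run:
```python
from h import *
s=get_state();print(s['tool_pos'],s['finger_gap'],s['contact_force'])
p,r=here(); 
plan([([.52,-.05,.25],ori(-.2)),([.4374,-.1541,.12],ori(-.65))])
```

```text
[ 0.60855129 -0.01097627  0.26204094] 0.049420785804468265 [ 0.81125684 -0.16217136 -0.28863987]
[29.9, -12.0, 4.3] [-0.0001, -0.0028, 0.0783]
[28.9, -14.3, 4.2] [-0.0001, -0.0028, 0.0783]
[27.7, -16.5, 4.1] [-0.0001, -0.0028, 0.0783]
--
[12.1, -23.7, 26.0] [0.0, 0.0, 0.09]
[9.9, -24.7, 26.0] [0.0, 0.0, 0.09]
[7.6, -25.5, 26.0] [0.0, 0.0, 0.09]
[5.3, -26.0, 26.0] [0.0, 0.0, 0.09]
[2.9, -26.4, 26.0] [0.0, 0.0, 0.09]
--
```

Request:
carry_out(steps=[0.3,29.9,-12,4.3,0,0,0.078,0.3,28.9,-14.3,4.2,0,0,0.078,0.3,27.7,-16.5,4.1,0,0,0.078,0.3,12.1,-23.7,26,0,0,0.09,0.3,9.9,-24.7,26,0,0,0.09])

```text
t: 5.23
tool_pos: [0.488, -0.0922, 0.2038]
eef_rot: [0.002, 0.19, 0.982, -0.0]
contact_force: [0.6, -0.9, -0.9]
finger_gap: 0.0605
gripper_force: 0.0
```

Request:
carry_out(steps=[0.3,7.6,-25.5,26,0,0,0.09,0.3,5.3,-26,26,0,0,0.09,0.3,2.9,-26.4,26,0,0,0.09,0.3,0,0,0,0,0,0])

```text
t: 5.57
tool_pos: [0.4357, -0.1559, 0.1202]
eef_rot: [-0.003, 0.323, 0.947, -0.0]
contact_force: [-1.0, 0.6, -0.9]
finger_gap: 0.0606
gripper_force: 0.0
```

```bash
cat >> h.py <<'E'
def block(z,w,f=None,n='top'):
    t=viewer.get_image(n)[:,:,::-1].copy()
    if f: cv2.imwrite('pics/'+f,t)
    x0,y0,x1,y1=w; g=cv2.cvtColor(t[y0:y1,x0:x1],cv2.COLOR_BGR2GRAY)
    G=cv2.resize(g,None,fx=8,fy=8,interpolation=cv2.INTER_CUBIC); c=max(cv2.findContours((G>130).astype(np.uint8),0,1)[0],key=cv2.contourArea)
    q=cv2.boxPoints(cv2.minAreaRect(c))/8-.44+[x0,y0]
    W=np.array([onz(n,*u,z) for u in q]); e=np.diff(W[:3],axis=0); print(W.mean(0),np.linalg.norm(e,axis=1),np.arctan2(e[:,1],e[:,0]))
E
python3 - <<'E'
from h import *
block(.010,(338,235,362,256),'t4.png'); 
s=snap('side','s4.png')
S=lambda x,y:(210+x/4-.4,150+y/4-.4)
# thick top face centre (hole) side view c2 (373,183)
print(onz('side',*S(373,183),.014),onz('side',*S(396,130),.010))
print(get_state()['tool_pos'],get_state()['finger_gap'])
plan([([.4374,-.1541,.028],ori(-.65))])
E
```

```text
[ 0.41705551 -0.25811094  0.01      ] [0.07474071 0.06460265] [-1.59586916  3.07109761]
[ 0.43816142 -0.15430293  0.014     ] [ 0.41786462 -0.25608956  0.01      ]
[ 0.43901067 -0.15471205  0.12467622] 0.06057917317219488
[0.5, -0.2, 32.2] [-0.0, -0.0001, 0.0001]
[0.5, -0.2, 32.2] [-0.0, -0.0001, 0.0001]
[0.5, -0.2, 32.2] [-0.0, -0.0001, 0.0001]
--
```

Request:
carry_out(steps=[0.3,0.5,0,32,0,0,0,0.3,0,0,32,0,0,0,0.3,0,0,32,0,0,0,0.3,0,0,0,0,0,0,-1,0,0,0,0,0,0])

```text
t: 6.08
tool_pos: [0.4403, -0.1535, 0.0292]
eef_rot: [0.0, 0.318, 0.948, 0.0]
contact_force: [0.7, 0.8, 0.8]
finger_gap: 0.0573
gripper_force: 0.0
```

Request:
carry_out(steps=[-1,0,0,0,0,0,0,-1,0,0,0,0,0,0,-1,0,0,0,0,0,0,-1,0,0,0,0,0,0,-1,0,0,0,0,0,0])

```text
t: 6.5
tool_pos: [0.4395, -0.154, 0.0289]
eef_rot: [0.0, 0.319, 0.948, 0.0]
contact_force: [-0.9, 1.8, 3.4]
finger_gap: 0.0273
gripper_force: 30.0
```

Request:
carry_out(steps=[-1,0,0,0,0,0,0,-1,0,0,0,0,0,0])

```text
t: 6.67
tool_pos: [0.4395, -0.154, 0.0288]
eef_rot: [0.0, 0.319, 0.948, 0.0]
contact_force: [-1.1, 2.3, 5.4]
finger_gap: 0.0273
gripper_force: 30.0
```

Run:
```python
from h import *
s=get_state();print(s['tool_pos'],s['finger_gap'],s['gripper_force'],s['contact_force'])
h=np.array([.638,-.0095,.022]);M=R.from_euler('z',.04)
seat=h+M.apply([-.130,0,-.008]);print(seat)
p,r=here();z=p[2]
plan([([.4374,-.1541,z+.06],ori(-.65)),([*seat[:2],z+.06],ori(.04)),([*seat[:2],z+.0155],ori(.04))])
```

```text
[ 0.4395199  -0.15399538  0.02884149] 0.027302126829465877 30.001045167446136 [-1.10094159  2.27470164  5.40408832]
[ 0.50810399 -0.01469861  0.014     ]
[0.8, -0.7, -30.0] [0.0002, 0.0003, 0.0006]
[0.8, -0.7, -30.0] [0.0002, 0.0003, 0.0006]
--
[4.7, 25.6, 0.0] [0.0, 0.0, -0.115]
[1.7, 26.0, 0.0] [0.0, 0.0, -0.115]
[-1.3, 26.0, 0.0] [0.0, 0.0, -0.115]
[-4.3, 25.7, 0.0] [0.0, 0.0, -0.115]
[-7.2, 25.0, 0.0] [0.0, 0.0, -0.115]
[-10.0, 24.1, 0.0] [0.0, 0.0, -0.115]
--
[0.0, 0.0, 22.2] [0.0, 0.0, 0.0]
[0.0, 0.0, 22.2] [0.0, 0.0, 0.0]
--
```

Request:
carry_out(steps=[-1,0,0,-30,0,0,0,-1,0,0,-30,0,0,0,-1,0,0,0,0,0,0])

```text
t: 6.92
tool_pos: [0.441, -0.1548, 0.0935]
eef_rot: [0.003, 0.319, 0.948, -0.0]
contact_force: [0.3, -0.5, 0.7]
finger_gap: 0.028
gripper_force: 30.0
```

Run:
```python
from h import *
a=snap('top','t5.png')[190:250,240:300];b=snap('side','s5.png')[180:250,230:300]
cv2.imwrite('pics/k5.png',np.hstack([cv2.resize(x[:,:,::-1],(400,400),interpolation=cv2.INTER_CUBIC) for x in(a,b)]))
print(proj('top',[.508,-.0147,.014]),proj('side',[.508,-.0147,.014]),here()[0],get_state()['finger_gap'])
```

```text
[270.74034588 217.77395177] [279.05812841 217.3304331 ] [ 0.43961351 -0.15420969  0.08908578] 0.027411946274340817
```

View pics/k5.png

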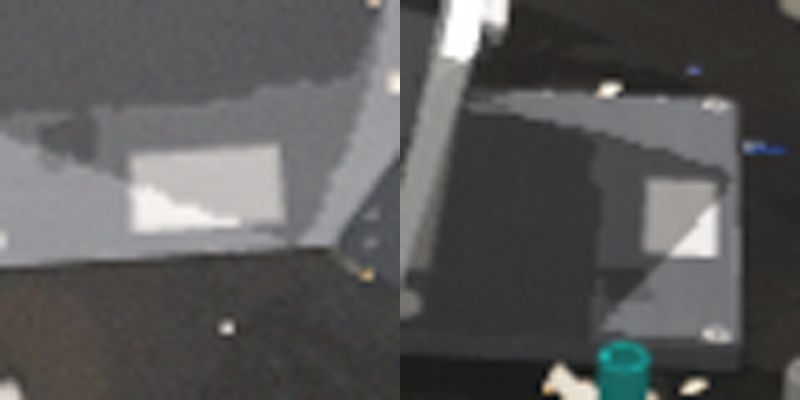

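The patch centre is at top (270.7,217.8) and side (278.8,217.7), within half a pixel of the predicted seat (0.508,-0.0147). Now I'll place the thick block.

Run:
```python
from h import *
plan([([.509,-.0147,.09],ori(.04)),([.509,-.0147,.0435],ori(.04))])
```

```text
[4.8, 25.5, -0.2] [-0.0, 0.0003, -0.1148]
[1.9, 25.9, -0.1] [-0.0, 0.0003, -0.1148]
[-1.1, 25.9, -0.1] [-0.0, 0.0003, -0.1148]
[-4.1, 25.6, -0.1] [-0.0, 0.0003, -0.1148]
[-7.0, 25.0, -0.1] [-0.0, 0.0003, -0.1148]
[-9.8, 24.1, -0.1] [-0.0, 0.0003, -0.1148]
--
[0.0, 0.0, 23.2] [0.0, 0.0, 0.0]
[0.0, 0.0, 23.2] [0.0, 0.0, 0.0]
--
```

Request:
carry_out(steps=[-1,4.8,25.5,0,0,0,-0.115,-1,1.9,25.9,0,0,0,-0.115,-1,-1.1,25.9,0,0,0,-0.115,-1,-4.1,25.6,0,0,0,-0.115,-1,-7,25,0,0,0,-0.115])

```text
t: 7.43
tool_pos: [0.4968, -0.0367, 0.0868]
eef_rot: [-0.001, 0.034, 0.999, 0.0]
contact_force: [-1.0, -0.4, -0.9]
finger_gap: 0.028
gripper_force: 30.0
```

Request:
carry_out(steps=[-1,-9.8,24.1,0,0,0,-0.115,-1,0,0,0,0,0,0,-1,0,0,20,0,0,0,-1,0,0,16,0,0,0,-1,0,0,6,0,0,0])

```text
t: 7.85
tool_pos: [0.5069, -0.0145, 0.0428]
eef_rot: [-0.002, -0.02, 1.0, 0.0]
contact_force: [-1.8, 0.2, 5.8]
finger_gap: 0.0276
gripper_force: 30.0
```

Request:
carry_out(steps=[-1,0,0,4,0,0,0,-1,0,0,0,0,0,0])

```text
t: 8.02
tool_pos: [0.5082, -0.0147, 0.0421]
eef_rot: [-0.001, -0.02, 1.0, 0.0]
contact_force: [1.1, -0.1, -1.0]
finger_gap: 0.0276
gripper_force: 30.0
```

Request:
carry_out(steps=[-0.1,0,0,0,0,0,0,-0.1,0,0,0,0,0,0,-0.1,0,0,0,0,0,0,0.2,0,0,-30,0,0,0,0.3,0,0,-35,0,0,0])

```text
t: 8.43
tool_pos: [0.5071, -0.0146, 0.1058]
eef_rot: [-0.002, -0.02, 1.0, 0.0]
contact_force: [1.1, 0.9, -0.3]
finger_gap: 0.0504
gripper_force: 0.0
```

Run:
```python
from h import *
plan([([.46,-.12,.115],ori(-.05)),([.4185,-.2565,.10],ori(-.178)),([.4185,-.2565,.028],ori(-.178))])
```

```text
[17.2, -34.5, -3.0] [0.0001, -0.0016, 0.0303]
[16.1, -35.0, -3.0] [0.0001, -0.0016, 0.0303]
[15.0, -35.4, -3.0] [0.0001, -0.0016, 0.0303]
--
[8.7, -34.6, 3.8] [0.0, 0.0, 0.032]
[7.5, -34.9, 3.8] [0.0, 0.0, 0.032]
[6.4, -35.1, 3.8] [0.0, 0.0, 0.032]
[5.3, -35.3, 3.8] [0.0, 0.0, 0.032]
--
[0.0, 0.0, 36.0] [0.0, 0.0, 0.0]
[0.0, 0.0, 36.0] [0.0, 0.0, 0.0]
--
```

Request:
carry_out(steps=[0.3,17.2,-34.5,-3,0,0,0.03,0.3,16.1,-35,-3,0,0,0.03,0.3,15,-35.4,-3,0,0,0.03,0.3,8.7,-34.6,3.8,0,0,0.032,0.3,7.5,-34.9,3.8,0,0,0.032])

```text
t: 8.85
tool_pos: [0.44, -0.1899, 0.1093]
eef_rot: [0.001, 0.057, 0.998, -0.0]
contact_force: [1.0, -0.0, -0.1]
finger_gap: 0.0601
gripper_force: 0.0
```

Request:
carry_out(steps=[0.3,6.4,-35.1,3.8,0,0,0.032,0.3,5.3,-35.3,3.8,0,0,0.032,0.3,0,0,0,0,0,0])

```text
t: 9.1
tool_pos: [0.4182, -0.2609, 0.1005]
eef_rot: [-0.0, 0.091, 0.996, -0.0]
contact_force: [-0.0, -0.1, -0.0]
finger_gap: 0.0605
gripper_force: 0.0
```

Run:
```python
from h import *
b=snap('side','s6.png'); a=snap('top','t6.png')
c=cv2.resize(b[170:270,220:350,::-1],(520,400),interpolation=cv2.INTER_CUBIC)
cv2.imwrite('pics/k6.png',np.hstack([c,cv2.resize(a[190:240,240:275,::-1],(280,400),interpolation=cv2.INTER_CUBIC)]))
print(here()[0]); plan([([.4185,-.2565,.028],ori(-.178))])
```

```text
[ 0.41953372 -0.25760354  0.1008858 ]
[0.6, 0.4, 36.4] [0.0002, -0.0003, -0.0007]
[0.6, 0.4, 36.4] [0.0002, -0.0003, -0.0007]
--
```

View pics/k6.png

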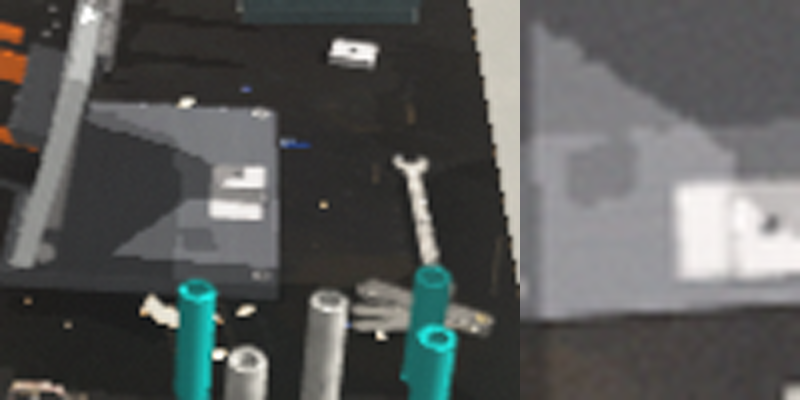

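The thick block sits on the patch, with its hole at side (280,214.5) and top (271.2,217.7). The thin block hasn't moved. Grasping it now.

Request:
carry_out(steps=[0.3,0.5,0.4,36,0,0,0,0.3,0.5,0.4,36.4,0,0,0,0.3,0,0,0,0,0,0,-1,0,0,0,0,0,0,-1,0,0,0,0,0,0])

```text
t: 9.62
tool_pos: [0.4197, -0.2547, 0.0288]
eef_rot: [-0.0, 0.088, 0.996, 0.0]
contact_force: [-0.1, -1.2, -0.7]
finger_gap: 0.0513
gripper_force: 0.0
```

Request:
carry_out(steps=[-1,0,0,0,0,0,0,-1,0,0,0,0,0,0,-1,0,0,0,0,0,0,-1,0,0,0,0,0,0,-1,0,0,0,0,0,0])

```text
t: 10.03
tool_pos: [0.4194, -0.2556, 0.0289]
eef_rot: [0.0, 0.088, 0.996, 0.0]
contact_force: [-0.1, 1.1, 1.9]
finger_gap: 0.0277
gripper_force: 30.0
```

Run:
```python
from h import *
s=get_state();print(s['tool_pos'],s['finger_gap'],s['gripper_force'],s['contact_force'])
print(onz('top',270.8,217.4,.028),onz('side',279.6,214.1,.028))
p,r=here()
plan([([p[0],p[1],.095],ori(-.178)),([.46,-.12,.105],ori(-.05)),([.5085,-.0147,.10],ori(.04)),([.5085,-.0147,p[2]+.029],ori(.04))])
```

```text
[ 0.41940299 -0.2555997   0.02893113] 0.027690675752732662 30.000418424606323 [-0.08301393  1.11962323  1.88655556]
[ 0.50789291 -0.01452667  0.028     ] [ 0.50693243 -0.01047023  0.028     ]
[-0.0, 0.0, -33.0] [0.0, 0.0001, 0.0006]
[-0.0, 0.0, -33.0] [0.0, 0.0001, 0.0006]
--
[-4.0, 35.2, -2.5] [0.0, 0.0, -0.032]
[-5.1, 35.0, -2.5] [0.0, 0.0, -0.032]
[-6.2, 34.8, -2.5] [0.0, 0.0, -0.032]
[-7.3, 34.6, -2.5] [0.0, 0.0, -0.032]
--
[-14.4, 35.9, 1.7] [0.0, 0.0, -0.03]
[-15.5, 35.4, 1.7] [0.0, 0.0, -0.03]
[-16.5, 34.9, 1.7] [0.0, 0.0, -0.03]
--
[0.0, 0.0, 21.0] [0.0, 0.0, 0.0]
[0.0, 0.0, 21.0] [0.0, 0.0, 0.0]
--
```

Request:
carry_out(steps=[-1,0,0,-33,0,0,0,-1,0,0,-33,0,0,0,-1,-4,35.2,-2.5,0,0,-0.032,-1,-5.1,35,-2.5,0,0,-0.032,-1,-6.2,34.8,-2.5,0,0,-0.032])

```text
t: 10.45
tool_pos: [0.4497, -0.1531, 0.1029]
eef_rot: [0.0, 0.041, 0.999, -0.0]
contact_force: [0.2, -0.2, -0.8]
finger_gap: 0.0276
gripper_force: 30.0
```

Request:
carry_out(steps=[-1,-7.3,34.6,-2.5,0,0,-0.032,-1,-14.4,35.9,1.7,0,0,-0.03,-1,-15.5,35.4,1.7,0,0,-0.03,-1,-16.5,34.9,1.7,0,0,-0.03,-1,0,0,0,0,0,0])

```text
t: 10.87
tool_pos: [0.5095, -0.01, 0.0994]
eef_rot: [0.0, -0.023, 1.0, 0.001]
contact_force: [-0.1, -0.6, -0.7]
finger_gap: 0.0277
gripper_force: 30.0
```

Run:
```python
from h import *
s=get_state();print(s['tool_pos'],s['finger_gap'],s['gripper_force'],s['contact_force'])
b=snap('side','s7.png'); print(s['t'])
plan([([.5085,-.0147,.0575],ori(.04))])
```

```text
[ 0.50948128 -0.00997438  0.09935312] 0.027673770514945784 30.00008761882782 [-0.13580632 -0.61078626 -0.69849921]
10.8667
[0.1, -1.3, 20.9] [0.0002, -0.0003, 0.0028]
[0.1, -1.3, 20.9] [0.0002, -0.0003, 0.0028]
--
```

Request:
carry_out(steps=[-1,0,-1.3,18,0,0,0,-1,0,-1.3,18,0,0,0,-1,0,0,4,0,0,0,-1,0,0,2.5,0,0,0,-1,0,0,0,0,0,0])

```text
t: 11.33
tool_pos: [0.508, -0.0181, 0.0575]
eef_rot: [-0.0, -0.02, 1.0, -0.0]
contact_force: [0.2, 0.6, -1.5]
finger_gap: 0.0275
gripper_force: 30.0
```

Request:
carry_out(steps=[-1,0,0,0,0,0,0])

```text
t: 11.42
tool_pos: [0.5082, -0.0179, 0.0578]
eef_rot: [0.0, -0.02, 1.0, -0.0]
contact_force: [0.9, -0.4, -1.1]
finger_gap: 0.0271
gripper_force: 30.0
```

Request:
carry_out(steps=[-1,0,3,0,0,0,0,-1,0,0,1.5,0,0,0,-1,0,0,0,0,0,0,-1,0,0,0,0,0,0])

```text
t: 11.75
tool_pos: [0.5085, -0.0143, 0.0569]
eef_rot: [0.001, -0.021, 1.0, -0.0]
contact_force: [-5.2, -0.2, 9.6]
finger_gap: 0.0277
gripper_force: 30.0
```

Contact at 9.6 N, so it's seated on the thick block. Releasing.

Request:
carry_out(steps=[-0.1,0,0,0,0,0,0,-0.1,0,0,0,0,0,0,-0.1,0,0,0,0,0,0,0,0,0,-30,0,0,0,0,0,0,-35,0,0,0])

```text
t: 12.17
tool_pos: [0.5067, -0.0142, 0.1191]
eef_rot: [-0.002, -0.021, 1.0, 0.0]
contact_force: [0.7, -1.1, -0.3]
finger_gap: 0.0455
gripper_force: 0.0
```

Request:
carry_out(steps=[0,20,0,-40,0,0,0,0,20,0,-40,0,0,0,0,20,0,-40,0,0,0,0,0,0,-5,0,0,0])

```text
t: 12.5
tool_pos: [0.4515, -0.0168, 0.2445]
eef_rot: [0.004, -0.021, 1.0, -0.0]
contact_force: [-0.1, -0.4, 1.0]
finger_gap: 0.0463
gripper_force: 0.0
```

Run:
```python
from h import *
b=snap('side','s8.png'); a=snap('top','t8.png'); print(here()[0])
c=cv2.resize(b[170:240,240:320,::-1],(456,400),interpolation=cv2.INTER_CUBIC)
cv2.imwrite('pics/k8.png',np.hstack([c,cv2.resize(a[190:240,250:293,::-1],(344,400),interpolation=cv2.INTER_CUBIC)]))
plan([([.585,-.012,.27],ori(.04)),([.611,-.0105,.27],ori(.04)),([.611,-.0105,.217],ori(.04))])
```

```text
[ 0.45246585 -0.01670709  0.2395953 ]
[-33.2, -0.2, -7.5] [-0.0001, 0.0011, 0.0003]
[-33.2, -0.2, -7.5] [-0.0001, 0.0011, 0.0003]
[-33.2, -0.2, -7.5] [-0.0001, 0.0011, 0.0003]
[-33.2, -0.2, -7.6] [-0.0001, 0.0011, 0.0003]
--
[-26.0, 0.5, 0.0] [0.0, 0.0, 0.0]
--
[0.0, 0.0, 26.5] [0.0, 0.0, 0.0]
[0.0, 0.0, 26.5] [0.0, 0.0, 0.0]
--
```

View pics/k8.png

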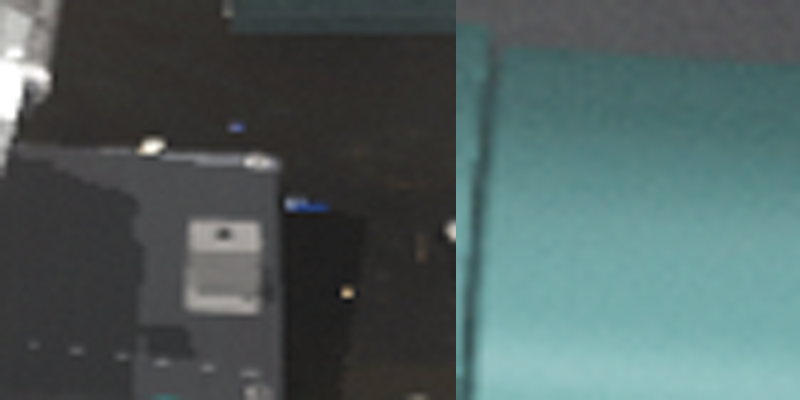

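The side view shows the thin block squarely on the thick one, around crop (224,265). Going back to the knob.

Request:
carry_out(steps=[0,-33.2,0,-7.5,0,0,0,0,-33.2,0,-7.5,0,0,0,0,-33.2,0,-7.5,0,0,0,0,-33.2,0,-7.5,0,0,0,0,-26,0.5,0,0,0,0])

```text
t: 13.02
tool_pos: [0.6133, -0.0094, 0.266]
eef_rot: [-0.001, -0.021, 1.0, 0.0]
contact_force: [0.7, -1.0, 0.5]
finger_gap: 0.0462
gripper_force: 0.0
```

Request:
carry_out(steps=[0,0,0,0,0,0,0,0,0,0,0,0,0,0])

```text
t: 13.18
tool_pos: [0.6115, -0.0095, 0.2642]
eef_rot: [-0.002, -0.021, 1.0, 0.0]
contact_force: [-0.5, -0.1, -0.3]
finger_gap: 0.0466
gripper_force: 0.0
```

Run:
```python
from h import *
print(here()[0]);plan([([.6115,-.0106,.217],ori(.04))])
K=lambda t:np.array([-.188*np.cos(t)+.012*np.sin(t),.188*np.sin(t)+.012*np.cos(t)])
th=np.r_[np.linspace(1.36,.29,12),.186];d=np.diff([K(x) for x in th],axis=0)*1000
for e in d: print(np.round([-e[0],-e[1]],1).tolist())
```

```text
[ 0.61152519 -0.00949092  0.26417675]
[-0.1, -0.6, 23.6] [0.0002, -0.0022, 0.0007]
[-0.0, -0.6, 23.6] [0.0002, -0.0022, 0.0007]
--
[18.0, 3.6]
[17.5, 5.3]
[16.9, 7.0]
[16.2, 8.6]
[15.3, 10.1]
[14.2, 11.5]
[13.0, 12.9]
[11.7, 14.1]
[10.3, 15.1]
[8.8, 16.1]
[7.2, 16.9]
[5.8, 18.7]
```

Request:
carry_out(steps=[0,0,-0.6,23.6,0,0,0,0,0,-0.6,23.6,0,0,0,-1,0,0,0,0,0,0,-1,0,0,0,0,0,0,-1,0,0,0,0,0,0])

```text
t: 13.6
tool_pos: [0.6107, -0.0108, 0.2213]
eef_rot: [0.0, -0.021, 1.0, -0.0]
contact_force: [-0.5, 0.0, 0.8]
finger_gap: 0.0309
gripper_force: 0.0
```

Request:
carry_out(steps=[-1,0,0,0,0,0,0,-1,0,0,0,0,0,0,-1,0,0,0,0,0,0])

```text
t: 13.85
tool_pos: [0.6111, -0.0106, 0.2219]
eef_rot: [0.001, -0.021, 1.0, 0.0]
contact_force: [-2.4, 3.1, 6.3]
finger_gap: 0.0238
gripper_force: 30.0
```

Request:
carry_out(steps=[-1,18,0,3.6,0,0,0,-1,17.5,0,5.3,0,0,0,-1,16.9,0,7,0,0,0,-1,16.2,0,8.6,0,0,0])

```text
t: 14.18
tool_pos: [0.5426, -0.0132, 0.1973]
eef_rot: [0.002, -0.021, 1.0, 0.0]
contact_force: [5.5, 5.1, 2.1]
finger_gap: 0.0238
gripper_force: 30.0
```

Run:
```python
from h import *
b=snap('side','s9.png')
cv2.imwrite('pics/k9.png',cv2.resize(b[150:250,220:340,::-1],(600,500),interpolation=cv2.INTER_CUBIC))
s=get_state();print(s['tool_pos'],s['finger_gap'],s['gripper_force'],s['contact_force'])
```

```text
[ 0.53996046 -0.01333065  0.1955026 ] 0.023743934176103702 29.994657039642334 [-7.67091177  3.90636132  3.19291384]
```

View pics/k9.png

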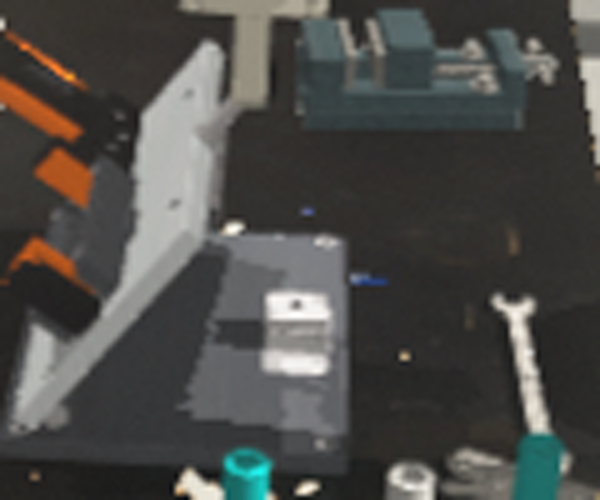

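The stack is intact at crop (298,330), with the plate about 1 rad up. Lowering onto it.

Request:
carry_out(steps=[-1,15.3,0,10.1,0,0,0,-1,14.2,0,11.5,0,0,0,-1,13,0,12.9,0,0,0,-1,11.7,0,14.1,0,0,0,-1,10.3,0,15.1,0,0,0])

```text
t: 14.65
tool_pos: [0.478, -0.0158, 0.1332]
eef_rot: [0.002, -0.021, 1.0, 0.001]
contact_force: [2.3, 7.0, 3.6]
finger_gap: 0.0238
gripper_force: 30.0
```

Request:
carry_out(steps=[-1,8.8,0,16.1,0,0,0,-1,5,0,11.5,0,0,0,-1,2.5,0,6,0,0,0,-1,1.5,0,5,0,0,0,-1,0,0,0,0,0,0])

```text
t: 15.07
tool_pos: [0.4596, -0.0165, 0.093]
eef_rot: [-0.0, -0.021, 1.0, 0.001]
contact_force: [-1.5, 6.1, -6.1]
finger_gap: 0.0241
gripper_force: 30.0
```

Request:
carry_out(steps=[-1,1.5,0,5,0,0,0,-1,0,0,0,0,0,0])

```text
t: 15.23
tool_pos: [0.4584, -0.0165, 0.0883]
eef_rot: [-0.0, -0.021, 1.0, 0.001]
contact_force: [-0.6, 6.7, -6.2]
finger_gap: 0.024
gripper_force: 30.0
```

Request:
carry_out(steps=[-1,1,0,4,0,0,0,-1,0,0,0,0,0,0])

```text
t: 15.4
tool_pos: [0.4575, -0.0165, 0.0845]
eef_rot: [-0.0, -0.021, 1.0, 0.001]
contact_force: [-1.2, 7.0, -5.2]
finger_gap: 0.0238
gripper_force: 30.0
```

Request:
carry_out(steps=[-1,0.5,0,3,0,0,0,-1,0,0,0,0,0,0])

```text
t: 15.57
tool_pos: [0.4572, -0.0166, 0.0825]
eef_rot: [0.0, -0.021, 1.0, 0.001]
contact_force: [-6.2, 7.4, 6.4]
finger_gap: 0.0238
gripper_force: 30.0
```

Request:
carry_out(steps=[-1,0.5,0,3,0,0,0,-1,0,0,0,0,0,0])

```text
t: 15.73
tool_pos: [0.4577, -0.0165, 0.0813]
eef_rot: [0.001, -0.021, 1.0, 0.001]
contact_force: [-9.7, 9.2, 23.2]
finger_gap: 0.0239
gripper_force: 30.0
```

Request:
carry_out(steps=[-1,0,0,2,0,0,0,-1,0,0,0,0,0,0])

```text
t: 15.9
tool_pos: [0.4583, -0.0165, 0.0802]
eef_rot: [0.002, -0.021, 1.0, 0.001]
contact_force: [-8.9, 9.9, 30.7]
finger_gap: 0.024
gripper_force: 30.0
```

About 30 N of contact at the expected height, so the roller is on the stack. Opening and moving aside to look.

Request:
carry_out(steps=[0,0,0,0,0,0,0,0,0,0,0,0,0,0,0,0,0,0,0,0,0,0,0,0,-20,0,0,0,0,10,0,-40,0,0,0])

```text
t: 16.32
tool_pos: [0.4454, -0.0175, 0.1331]
eef_rot: [-0.003, -0.021, 1.0, 0.0]
contact_force: [1.2, -0.1, -0.9]
finger_gap: 0.0461
gripper_force: 0.0
```

Run:
```python
from h import *
# sleeve B grasp: closing along? twist tool +pi/2 about tool z
print(here()[0],get_state()['joint_positions'])
plan([([.43,.08,.2],ori(.04,0,.75)),([.4459,.1972,.19],ori(.04,0,np.pi/2))])
```

```text
[ 0.44536236 -0.01749028  0.13308299] [-9.64052688e-02 -3.51344730e-01  2.04827035e+00 -1.46194861e-04
  1.45167675e+00 -1.70835438e+00]
[1.7, 14.0, -9.5] [-0.0003, -0.001, 0.1073]
[3.2, 13.8, -9.5] [-0.0003, -0.001, 0.1073]
[4.6, 13.3, -9.5] [-0.0003, -0.001, 0.1073]
[6.0, 12.8, -9.5] [-0.0003, -0.001, 0.1073]
[7.3, 12.1, -9.5] [-0.0003, -0.001, 0.1073]
[8.6, 11.2, -9.5] [-0.0003, -0.001, 0.1073]
[9.7, 10.2, -9.6] [-0.0003, -0.001, 0.1073]
--
[9.2, 14.2, 1.4] [0.0, 0.0, 0.1173]
[10.8, 13.0, 1.4] [0.0, 0.0, 0.1173]
[12.2, 11.7, 1.4] [0.0, 0.0, 0.1173]
[13.5, 10.1, 1.4] [0.0, 0.0, 0.1173]
[14.6, 8.5, 1.4] [0.0, 0.0, 0.1173]
[15.5, 6.7, 1.4] [0.0, 0.0, 0.1173]
[16.2, 4.9, 1.4] [0.0, 0.0, 0.1173]
--
```

Request:
carry_out(steps=[0,1.7,14,-9.5,0,0,0.107,0,3.2,13.8,-9.5,0,0,0.107,0,4.6,13.3,-9.5,0,0,0.107,0,6,12.8,-9.5,0,0,0.107,0,7.3,12.1,-9.5,0,0,0.107])

```text
t: 16.73
tool_pos: [0.4352, 0.0526, 0.1844]
eef_rot: [0.0, 0.247, 0.969, -0.0]
contact_force: [-0.7, 0.2, 0.2]
finger_gap: 0.0466
gripper_force: 0.0
```

Request:
carry_out(steps=[0,8.6,11.2,-9.5,0,0,0.107,0,9.7,10.2,-9.6,0,0,0.107,0,9.2,14.2,1.4,0,0,0.117,0,10.8,13,1.4,0,0,0.117,0,12.2,11.7,1.4,0,0,0.117])

```text
t: 17.15
tool_pos: [0.4377, 0.131, 0.199]
eef_rot: [0.0, 0.508, 0.862, 0.0]
contact_force: [-0.1, -0.0, 0.3]
finger_gap: 0.0463
gripper_force: 0.0
```

Request:
carry_out(steps=[0,13.5,10.1,1.4,0,0,0.117,0,14.6,8.5,1.4,0,0,0.117,0,15.5,6.7,1.4,0,0,0.117,0,16.2,4.9,1.4,0,0,0.117,0,0,0,0,0,0,0])

```text
t: 17.57
tool_pos: [0.4465, 0.199, 0.1927]
eef_rot: [-0.0, 0.694, 0.72, -0.0]
contact_force: [0.3, -0.3, 0.6]
finger_gap: 0.0466
gripper_force: 0.0
```

Run:
```python
from h import *
a=snap('top','t10.png')[170:250,225:325,::-1];b=snap('side','s10.png')[140:260,220:330,::-1]
cv2.imwrite('pics/k10.png',np.hstack([cv2.resize(a,(400,320),interpolation=cv2.INTER_CUBIC),cv2.resize(b,(400,436),interpolation=cv2.INTER_CUBIC)[:320]]))
th=.186;M=R.from_matrix(R.from_euler('z',.04).as_matrix()@R.from_euler('y',th).as_matrix());h=np.array([.638,-.0095,.022])
for q in([-.188,0,.012],[-.143,-.115,.019],[-.143,.115,.019],[.011,.115,.019]): print(q,np.round(h+M.apply(q),4),np.round(proj('top',h+M.apply(q)),1),np.round(proj('side',h+M.apply(q)),1))
print(here()[0],here()[1].as_quat()); plan([([.4459,.1972,.066],ori(.04,0,np.pi/2))])
```

```text
[-0.188, 0, 0.012] [ 0.4556 -0.0168  0.0686] [272.4 233.6] [298.4 202.2]
[-0.143, -0.115, 0.019] [ 0.5057 -0.1299  0.0671] [309.5 216. ] [282.5 183. ]
[-0.143, 0.115, 0.019] [0.4965 0.0999 0.0671] [233.2 221. ] [282.4 224.4]
[0.011, 0.115, 0.019] [0.6477 0.106  0.0386] [231.3 173.8] [224.9 230.4]
[0.44637528 0.19729129 0.19295864] [ 6.89917683e-01  7.23887698e-01 -4.34919554e-04 -5.27867051e-05]
[-0.0, -0.1, 31.7] [-0.0002, 0.0001, 0.002]
[-0.0, -0.1, 31.7] [-0.0002, 0.0001, 0.002]
[-0.0, -0.1, 31.7] [-0.0002, 0.0001, 0.002]
[-0.0, -0.1, 31.7] [-0.0002, 0.0001, 0.002]
--
```

View pics/k10.png

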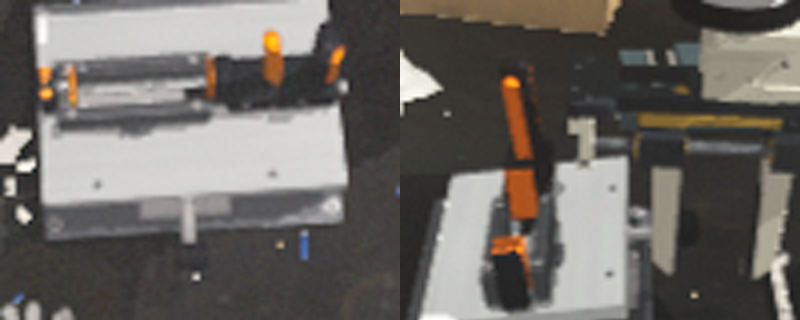

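The top crop shows the plate tilted, with the knob at (190,255), the channel between the rails at about x 75–207, y≈88, and the trigger and handle at the right. I'll measure the channel numerically.

Run:
```python
from h import *
for f,w in(('t10',(225,170,325,215)),('s10',(235,140,285,235))):
    t=cv2.imread(f'pics/{f}.png'); x0,y0,x1,y1=w
    H=cv2.cvtColor(t,cv2.COLOR_BGR2HSV)[y0:y1,x0:x1]
    m=((H[...,0]>3)&(H[...,0]<22)&(H[...,1]>140)&(H[...,2]>90)).astype(np.uint8)
    k,l,s,c=cv2.connectedComponentsWithStats(m,connectivity=4)
    print(f)
    for i in range(1,k):
        if s[i,4]>2: print((s[i,:4]+[x0,y0,0,0]).tolist(),s[i,4],np.round(c[i]+[x0,y0],1))
t=cv2.imread('pics/t10.png');g=cv2.cvtColor(t,cv2.COLOR_BGR2GRAY)
print('rows 181-206, cols 240..280');
for v in range(181,206): print(v,g[v,240:282:2].tolist())
```

```text
t10
[291, 178, 5, 13] 48 [292.9 184.5]
[307, 182, 4, 9] 21 [308.3 185.6]
[277, 185, 2, 9] 17 [277.5 189.2]
[234, 187, 4, 4] 12 [235.8 188.2]
[242, 187, 2, 9] 13 [242.7 191.2]
[235, 192, 3, 3] 8 [236. 193.]
s10
[248, 161, 8, 23] 114 [251.5 171.9]
[249, 186, 9, 14] 109 [253.1 192.6]
[245, 205, 10, 10] 46 [250.  207.7]
rows 181-206, cols 240..280
181 [206, 205, 206, 207, 207, 207, 207, 209, 207, 209, 209, 210, 209, 209, 208, 210, 209, 208, 209, 207, 207]
182 [204, 205, 206, 206, 206, 207, 206, 207, 208, 206, 205, 206, 205, 200, 199, 199, 198, 196, 195, 207, 200]
183 [206, 206, 205, 203, 202, 200, 195, 197, 198, 195, 195, 194, 186, 172, 150, 153, 156, 136, 134, 194, 159]
184 [197, 194, 194, 191, 184, 169, 149, 150, 148, 134, 124, 113, 110, 109, 112, 110, 156, 129, 126, 117, 60]
185 [144, 150, 139, 115, 114, 111, 113, 107, 107, 108, 105, 113, 113, 112, 105, 99, 134, 127, 105, 76, 59]
186 [113, 175, 121, 121, 112, 109, 108, 100, 99, 93, 92, 97, 95, 96, 98, 96, 96, 93, 104, 88, 63]
187 [107, 181, 118, 129, 91, 93, 99, 93, 93, 93, 92, 93, 93, 93, 97, 88, 89, 83, 94, 105, 63]
188 [123, 150, 8
[... 1155 characters left out ...]
0, 109, 99, 88, 82, 78, 74, 80, 75, 76, 75, 76, 78, 76, 79, 168, 176]
200 [82, 79, 76, 78, 76, 78, 78, 72, 78, 79, 77, 82, 85, 90, 93, 101, 103, 111, 127, 199, 210]
201 [71, 75, 79, 81, 83, 92, 91, 97, 83, 82, 93, 94, 124, 135, 141, 146, 170, 179, 191, 209, 210]
202 [104, 107, 113, 118, 124, 130, 131, 139, 93, 90, 111, 128, 175, 176, 177, 175, 209, 210, 212, 210, 210]
203 [158, 173, 176, 175, 175, 175, 176, 161, 137, 119, 130, 164, 209, 209, 209, 209, 210, 210, 211, 210, 211]
204 [188, 206, 205, 206, 206, 205, 207, 194, 190, 169, 191, 209, 210, 209, 210, 208, 207, 209, 209, 209, 211]
205 [205, 208, 207, 208, 209, 209, 209, 209, 207, 208, 209, 208, 208, 209, 209, 210, 211, 210, 211, 211, 211]
```

```bash
cat >> h.py <<'E'
TH=.186;PM=R.from_matrix(R.from_euler('z',.04).as_matrix()@R.from_euler('y',TH).as_matrix());HG=np.array([.638,-.0095,.022])
def pl(p): return PM.inv().apply(np.array(p)-HG)-[0,0,.019]   # hinge frame, z above plate top
def wl(q): return HG+PM.apply(np.array(q)+[0,0,.019])
def onp(n,u,v,hh):
    o,d=ray(n,u,v);a=pl(o);b=PM.inv().apply(d);return a+b*(hh-a[2])/b[2]
E
python3 - <<'E'
from h import *
np.set_printoptions(precision=4,suppress=True)
for n,a,b in(('fix',(277.5,188),(253,187)),('pad',(242.7,190),(249.5,206)),('trig',(292.9,180),(251.5,163))):
    w,e=two(a,b);print(n,pl(w),e)
for n,u,v,hh in(('far outer250',250,184.5,.026),('near outer250',250,199.5,.026),('far270',270,183.3,.026),('near270',270,198.3,.026),('pad r',244,190,.05),('fix l',276.5,188,.052)): print(n,onp('top',u,v,hh))
for n,u,v,hh in(('fixL',248.5,187,.05),('fixR',257.5,187,.05),('padL',244.5,206,.05),('padR',254.5,206,.05)): print(n,onp('side',u,v,hh))
g=cv2.cvtColor(cv2.imread('pics/s10.png'),cv2.COLOR_BGR2GRAY)
for v in (190,195,200,204,208,212,216,220): print(v,g[v,234:282].tolist())
E
```

```text
fix [-0.064  -0.0235  0.0464] 0.0003454828693580633
pad [-0.0618  0.0797  0.0453] 0.0018695011469325692
trig [-0.0655 -0.0649  0.1036] 0.0016245881754336801
far outer250 [-0.0394  0.0576  0.026 ]
near outer250 [-0.0874  0.0602  0.026 ]
far270 [-0.0397 -0.0032  0.026 ]
near270 [-0.0877  0.0003  0.026 ]
pad r [-0.0649  0.0756  0.05  ]
fix l [-0.066  -0.0202  0.052 ]
fixL [-0.0515 -0.0201  0.05  ]
fixR [-0.0781 -0.0137  0.05  ]
padL [-0.0486  0.0842  0.05  ]
padR [-0.0759  0.0899  0.05  ]
190 [180, 200, 200, 200, 201, 200, 202, 204, 203, 203, 201, 201, 202, 199, 140, 85, 104, 105, 105, 104, 104, 104, 84, 50, 37, 38, 41, 50, 108, 138, 168, 195, 201, 201, 202, 202, 201, 200, 199, 196, 198, 198, 200, 196, 190, 194, 198, 194]
195 [200, 200, 201, 200, 201, 203, 204, 203, 203, 201, 196, 148, 104, 99, 74, 62, 88, 104, 104, 103, 104, 105, 103, 86, 84, 106, 97, 71, 106, 174, 197, 197, 198, 198, 198, 200, 200, 199, 198, 197, 198, 199, 199, 200, 199, 199, 197, 182]
200 [201, 200, 200, 200, 202, 205, 203, 201, 200, 197, 157, 91, 74, 70, 67, 61, 79, 93, 81, 63, 51, 43, 42, 60, 76, 79, 75, 63, 73, 14
[... 542 characters left out ...]
1, 201, 199, 180]
212 [202, 204, 204, 203, 203, 201, 198, 197, 182, 144, 117, 80, 38, 38, 38, 38, 38, 39, 40, 52, 98, 123, 122, 139, 133, 91, 60, 57, 67, 70, 135, 187, 198, 200, 201, 202, 202, 200, 199, 199, 200, 200, 203, 203, 203, 202, 202, 181]
216 [201, 202, 203, 203, 200, 198, 196, 167, 105, 69, 67, 60, 45, 38, 38, 39, 39, 40, 37, 38, 51, 69, 68, 61, 63, 62, 59, 90, 123, 171, 198, 199, 199, 199, 201, 202, 202, 199, 200, 200, 199, 203, 190, 176, 190, 204, 206, 182]
220 [199, 199, 201, 199, 197, 197, 195, 196, 155, 83, 61, 61, 54, 43, 37, 37, 37, 38, 38, 36, 37, 77, 85, 63, 61, 62, 60, 104, 171, 197, 199, 199, 199, 199, 200, 203, 201, 199, 198, 198, 200, 201, 202, 202, 202, 202, 204, 179]
```

Both views agree: the channel centre is at plate x≈-0.064 and the fixed jaw face at y≈-0.022. Grasping sleeve B.

Request:
carry_out(steps=[0,0,0,32,0,0,0,0,0,0,32,0,0,0,0,0,0,32,0,0,0,0,0,0,30.5,0,0,0,0,0,0,0,0,0,0])

```text
t: 18.08
tool_pos: [0.444, 0.1954, 0.0614]
eef_rot: [-0.001, 0.69, 0.723, -0.003]
contact_force: [-1.0, -0.7, -1.9]
finger_gap: 0.0467
gripper_force: 0.0
```

Request:
carry_out(steps=[-1,0,0,0,0,0,0,-1,0,0,0,0,0,0,-1,0,0,0,0,0,0,-1,0,0,0,0,0,0,-1,0,0,0,0,0,0])

```text
t: 18.5
tool_pos: [0.4472, 0.1975, 0.0685]
eef_rot: [0.001, 0.691, 0.723, 0.001]
contact_force: [-0.7, -0.2, 7.3]
finger_gap: 0.0216
gripper_force: 30.0
```

Run:
```python
from h import *
s=get_state();print(s['tool_pos'],s['finger_gap'],s['gripper_force'],s['contact_force'])
p,r=here();o=ori(.04,TH,np.pi/2);hh=p[2]
plan([([p[0],p[1],hh+.13],ori(.04,0,np.pi/2)),(wl([-.064,-.008,hh+.06]),o),(wl([-.064,-.008,hh+.02]),o)])
```

```text
[0.44724828 0.19748214 0.06848093] 0.02160345949956784 30.00281721353531 [-0.73098241 -0.20156329  7.34687574]
[0.0, 0.1, -32.5] [0.0006, -0.0002, 0.0011]
[0.0, 0.1, -32.5] [0.0006, -0.0002, 0.0011]
[0.0, 0.0, -32.5] [0.0006, -0.0002, 0.0011]
[0.0, 0.0, -32.5] [0.0006, -0.0002, 0.0011]
--
[-31.8, 21.0, 2.8] [0.0266, 0.0, 0.0]
[-31.8, 21.0, 2.3] [0.0266, 0.0, 0.0]
[-31.8, 21.1, 1.7] [0.0266, 0.0, 0.0]
[-31.8, 21.1, 1.1] [0.0266, 0.0, 0.0]
[-31.8, 21.1, 0.6] [0.0266, 0.0, 0.0]
[-31.8, 21.1, 0.0] [0.0266, 0.0, 0.0]
[-31.8, 21.1, -0.5] [0.0266, 0.0, 0.0]
--
[-0.0, 0.0, 40.0] [0.0, 0.0, 0.0]
--
```

Request:
carry_out(steps=[-1,0,0,-32.5,0,0,0,-1,0,0,-32.5,0,0,0,-1,0,0,-32.5,0,0,0,-1,0,0,-32.5,0,0,0,-1,-31.8,21,2.8,0.0266,0,0])

```text
t: 18.92
tool_pos: [0.4689, 0.17, 0.2025]
eef_rot: [-0.007, 0.69, 0.724, -0.005]
contact_force: [1.2, -0.3, 0.4]
finger_gap: 0.0216
gripper_force: 30.0
```

Request:
carry_out(steps=[-1,-31.8,21,2.3,0.0266,0,0,-1,-31.8,21.1,1.7,0.0266,0,0,-1,-31.8,21.1,1.1,0.0266,0,0,-1,-31.8,21.1,0.6,0.0266,0,0,-1,-31.8,21.1,0,0.0266,0,0])

```text
t: 19.33
tool_pos: [0.5814, 0.0103, 0.1805]
eef_rot: [-0.055, 0.689, 0.72, -0.058]
contact_force: [0.4, 1.0, -0.3]
finger_gap: 0.0213
gripper_force: 30.0
```

Request:
carry_out(steps=[-1,-31.8,21.1,-0.5,0.0266,0,0,-1,0,0,0,0,0,0,-1,0,0,0,0,0,0])

```text
t: 19.58
tool_pos: [0.6035, -0.0202, 0.1764]
eef_rot: [-0.065, 0.689, 0.719, -0.068]
contact_force: [-0.0, 0.3, -0.6]
finger_gap: 0.0216
gripper_force: 30.0
```

Run:
```python
from h import *
b=snap('side','s11.png');a=snap('top','t11.png')
cv2.imwrite('pics/k11.png',cv2.resize(b[130:240,215:325,::-1],(600,600),interpolation=cv2.INTER_CUBIC))
p,r=here();print(p,pl(p),get_state()['contact_force'],get_state()['finger_gap'])
o=ori(.04,TH,np.pi/2);plan([(wl([-.064,-.008,.0685+.035]),o)])
q=wl([-.064,-.008,.06]);print('sleeve bottom px',proj('side',q))
```

```text
[ 0.60261098 -0.01840557  0.17737228] [-0.06383368 -0.00748326  0.12708729] [ 0.52077525  1.2254618  -0.40880018] 0.021505463870631347
[-0.5, -0.2, 23.6] [0.0002, 0.0006, 0.004]
--
sleeve bottom px [251.91828592 185.45874283]
```

View pics/k11.png

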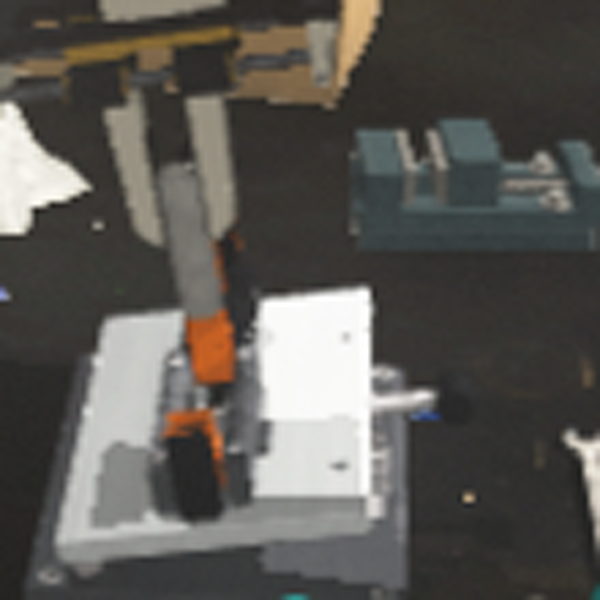

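The sleeve's bottom is at crop (199,315), leaning like the jaw, about 1 mm to the hinge side of the fixed jaw's middle (212,350). The bevel will absorb that. I'll shift 1 mm and lower carefully.

Request:
carry_out(steps=[-1,0,-1.2,30,0,0,0,-1,0,0,0,0,0,0,-1,0,0,8,0,0,0,-1,0,0,0,0,0,0])

```text
t: 20.02
tool_pos: [0.5951, -0.0183, 0.1412]
eef_rot: [-0.063, 0.688, 0.72, -0.066]
contact_force: [5.7, -0.7, 0.1]
finger_gap: 0.0212
gripper_force: 30.0
```

Request:
carry_out(steps=[-1,0,0,6,0,0,0,-1,0,0,0,0,0,0])

```text
t: 20.18
tool_pos: [0.5953, -0.0185, 0.1383]
eef_rot: [-0.061, 0.688, 0.72, -0.065]
contact_force: [8.6, 0.3, 16.8]
finger_gap: 0.0209
gripper_force: 30.0
```

Run:
```python
from h import *
p,r=here();print(pl(p),r.inv().apply(get_state()['contact_force']),get_state()['finger_gap'])
```

```text
[-0.06377853 -0.00727925  0.08736686] [ -0.06418447   5.51602241 -18.03469219] 0.020904694427249414
```

Contact on the near bevel pushes toward +x, so I'll shift back toward the hinge.

Request:
carry_out(steps=[-1,0,0,-5,0,0,0,-1,0,2.2,0,0,0,0,-1,0,0,5,0,0,0,-1,0,0,0,0,0,0])

```text
t: 20.52
tool_pos: [0.5959, -0.0187, 0.1331]
eef_rot: [-0.064, 0.688, 0.72, -0.067]
contact_force: [7.8, 1.2, -2.3]
finger_gap: 0.0216
gripper_force: 30.0
```

Request:
carry_out(steps=[-1,0,0,5,0,0,0,-1,0,0,0,0,0,0])

```text
t: 20.68
tool_pos: [0.595, -0.0188, 0.1278]
eef_rot: [-0.064, 0.688, 0.72, -0.067]
contact_force: [7.4, 0.6, -4.9]
finger_gap: 0.0215
gripper_force: 30.0
```

Run:
```python
from h import *
p,r=here();print(pl(p),r.inv().apply(get_state()['contact_force']),get_state()['finger_gap'])
```

```text
[-0.06214631 -0.00760631  0.07698029] [0.23479241 8.17848413 3.49755444] 0.02147428208127289
```

Request:
carry_out(steps=[-1,0,1,5,0,0,0,-1,0,0,0,0,0,0,-1,0,0,3,0,0,0,-1,0,0,0,0,0,0])

```text
t: 21.02
tool_pos: [0.594, -0.019, 0.1199]
eef_rot: [-0.064, 0.688, 0.719, -0.067]
contact_force: [3.4, 0.2, -3.2]
finger_gap: 0.0217
gripper_force: 30.0
```

Run:
```python
from h import *
p,r=here();print(pl(p),r.inv().apply(get_state()['contact_force']),get_state()['finger_gap'])
```

```text
[-0.06170684 -0.00773231  0.06901253] [0.06869477 3.98623012 2.52021305] 0.02174239683246296
```

Request:
carry_out(steps=[-1,0,0.5,3,0,0,0,-1,0,0,0,0,0,0])

```text
t: 21.18
tool_pos: [0.5941, -0.0191, 0.1181]
eef_rot: [-0.064, 0.688, 0.719, -0.067]
contact_force: [0.9, -0.8, 6.6]
finger_gap: 0.0214
gripper_force: 30.0
```

Request:
carry_out(steps=[-1,0,0,3,0,0,0,-1,0,0,0,0,0,0])

```text
t: 21.35
tool_pos: [0.5943, -0.0192, 0.1176]
eef_rot: [-0.063, 0.688, 0.719, -0.066]
contact_force: [-1.1, 0.5, 24.5]
finger_gap: 0.0214
gripper_force: 30.0
```

The sleeve is on the floor at 24 N. Releasing, then on to sleeve A.

Request:
carry_out(steps=[-0.2,0,0,0,0,0,0,-0.2,0,0,0,0,0,0,-0.2,0,0,0,0,0,0,-0.1,0,0,-15,0,0,0,0,0,0,-40,0,0,0])

```text
t: 21.77
tool_pos: [0.6015, -0.0185, 0.1648]
eef_rot: [-0.068, 0.688, 0.719, -0.07]
contact_force: [0.6, -0.6, 0.4]
finger_gap: 0.0439
gripper_force: 0.0
```

Request:
carry_out(steps=[0,0,0,-40,0,0,0,0,0,0,-20,0,0,0,0,0,0,0,0,0,0])

```text
t: 22.02
tool_pos: [0.6166, -0.0182, 0.2341]
eef_rot: [-0.062, 0.689, 0.72, -0.065]
contact_force: [1.0, -1.0, 1.1]
finger_gap: 0.0467
gripper_force: 0.0
```

Run:
```python
from h import *
p,r=here();print(p,pl(p))
plan([([.4919,.2584,.2],ori(.04,0,np.pi/2))])
```

```text
[ 0.616597   -0.01819417  0.23405592] [-0.06057406 -0.00783133  0.18537916]
[35.2, -13.1, 6.7] [-0.0224, 0.0001, 0.0005]
[35.2, -13.2, 6.4] [-0.0224, 0.0001, 0.0005]
[35.2, -13.4, 6.1] [-0.0224, 0.0001, 0.0005]
[35.2, -13.5, 5.8] [-0.0224, 0.0001, 0.0005]
[35.2, -13.7, 5.5] [-0.0224, 0.0001, 0.0005]
[35.2, -13.8, 5.2] [-0.0224, 0.0001, 0.0005]
[35.2, -14.0, 4.9] [-0.0224, 0.0001, 0.0005]
[35.2, -14.1, 4.6] [-0.0224, 0.0001, 0.0005]
--
```

Request:
carry_out(steps=[0,35.2,-13.1,6.7,-0.0224,0,0,0,35.2,-13.2,6.4,-0.0224,0,0,0,35.2,-13.4,6.1,-0.0224,0,0,0,35.2,-13.5,5.8,-0.0224,0,0,0,35.2,-13.7,5.5,-0.0224,0,0])

```text
t: 22.43
tool_pos: [0.5355, 0.1558, 0.207]
eef_rot: [-0.026, 0.691, 0.722, -0.026]
contact_force: [1.0, 0.2, 0.7]
finger_gap: 0.0466
gripper_force: 0.0
```

Request:
carry_out(steps=[0,35.2,-13.8,5.2,-0.0224,0,0,0,35.2,-14,4.9,-0.0224,0,0,0,35.2,-14.1,4.6,-0.0224,0,0,0,0,0,0,0,0,0,0,0,0,0,0,0,0])

```text
t: 22.85
tool_pos: [0.4883, 0.2596, 0.1946]
eef_rot: [-0.002, 0.69, 0.724, -0.003]
contact_force: [-0.0, -0.2, -0.0]
finger_gap: 0.0469
gripper_force: 0.0
```

Run:
```python
from h import *
b=snap('side','s12.png')
p,r=here();print(p,get_state()['contact_force']);plan([([.4919,.2584,.066],ori(.04,0,np.pi/2))])
# standing-sleeve check: bright grey column in the channel
g=b[130:215,235:275].astype(int);H=cv2.cvtColor(b,cv2.COLOR_RGB2HSV)
for v in range(150,206,5): print(v,b[v,240:266].mean(1).astype(int).tolist(), H[v,240:266:3,1].tolist())
print([proj('side',wl([-.0613,-.008,z])).round(1).tolist() for z in(0,.04,.08)])
```

```text
[0.48903547 0.25851016 0.19462834] [ 0.96465387 -0.40691416 -0.26866632]
[-0.0, 0.9, 32.2] [-0.0018, 0.0001, 0.0014]
[-0.1, 0.9, 32.2] [-0.0018, 0.0001, 0.0014]
[-0.1, 0.8, 32.2] [-0.0018, 0.0001, 0.0014]
[-0.1, 0.8, 32.2] [-0.0018, 0.0001, 0.0014]
--
150 [50, 49, 51, 50, 52, 49, 49, 49, 49, 48, 48, 49, 48, 48, 48, 47, 48, 47, 47, 47, 47, 46, 45, 46, 45, 45] [38, 37, 38, 43, 39, 40, 45, 36, 32]
155 [48, 50, 50, 48, 49, 51, 52, 52, 53, 51, 51, 50, 50, 50, 50, 51, 50, 48, 46, 47, 49, 48, 47, 47, 47, 47] [34, 34, 36, 28, 46, 41, 31, 39, 31]
160 [52, 51, 50, 49, 49, 49, 50, 45, 38, 43, 45, 38, 37, 38, 38, 39, 47, 48, 47, 46, 46, 48, 47, 49, 48, 48] [41, 42, 29, 90, 32, 47, 26, 34, 30]
165 [54, 51, 51, 51, 50, 51, 51, 50, 55, 59, 57, 58, 52, 46, 45, 43, 49, 53, 49, 51, 49, 51, 49, 49, 51, 52] [27, 32, 10, 85, 52, 17, 42, 28, 33]
170 [54, 55, 55, 52, 49, 51, 51, 50, 50, 50, 48, 49, 51, 49, 51, 49, 48, 46, 43, 42, 43, 43, 43, 45, 43, 42] [27, 10, 10, 5, 10, 10, 12, 6, 0]
175 [53, 53, 53, 60, 60, 52, 50, 51, 50, 51, 50, 50, 49, 49, 50, 49, 49, 42, 48, 53, 50, 48, 49, 55, 54, 48] [27, 4, 5, 5
[... 294 characters left out ...]
33, 9, 31, 12, 21, 155]
190 [203, 203, 203, 204, 194, 172, 153, 158, 192, 168, 113, 111, 112, 114, 114, 108, 98, 84, 75, 62, 52, 65, 74, 67, 60, 62] [5, 4, 33, 29, 4, 5, 0, 59, 20]
195 [204, 204, 204, 201, 191, 169, 161, 166, 194, 170, 107, 111, 117, 122, 123, 117, 106, 83, 84, 107, 98, 76, 60, 51, 46, 46] [5, 4, 33, 31, 13, 19, 56, 38, 0]
200 [202, 202, 200, 198, 156, 91, 75, 70, 69, 60, 82, 107, 112, 115, 118, 116, 112, 85, 69, 78, 75, 62, 72, 149, 194, 199] [5, 5, 7, 0, 16, 15, 0, 4, 7]
205 [203, 201, 199, 159, 96, 83, 89, 89, 90, 91, 109, 122, 117, 109, 104, 110, 99, 80, 77, 81, 68, 55, 89, 124, 174, 199] [5, 3, 129, 184, 199, 16, 7, 9, 4]
[[254.5, 203.6], [252.2, 191.7], [249.8, 179.4]]
```

A grey column stands in the channel where the projection predicts (252–254, 190–205). Descending on sleeve A.

Request:
carry_out(steps=[0,0,0.9,32,0,0,0,0,0,0.9,32,0,0,0,0,0,0.8,32,0,0,0,0,0,0.8,31,0,0,0,0,0,0,0,0,0,0])

```text
t: 23.32
tool_pos: [0.4902, 0.2559, 0.0616]
eef_rot: [-0.004, 0.692, 0.722, -0.006]
contact_force: [0.6, -0.1, -1.0]
finger_gap: 0.0467
gripper_force: 0.0
```

Request:
carry_out(steps=[-1,0,0,0,0,0,0,-1,0,0,0,0,0,0,-1,0,0,0,0,0,0,-1,0,0,0,0,0,0,-1,0,0,0,0,0,0])

```text
t: 23.73
tool_pos: [0.4927, 0.2586, 0.0692]
eef_rot: [-0.002, 0.691, 0.722, -0.001]
contact_force: [-0.8, -1.3, 7.4]
finger_gap: 0.0213
gripper_force: 30.0
```

Run:
```python
from h import *
s=get_state();print(s['tool_pos'],s['finger_gap'],s['gripper_force'],s['contact_force'])
p,r=here();o=ori(.04,TH,np.pi/2);hh=p[2]
plan([([p[0],p[1],hh+.13],ori(.04,0,np.pi/2)),(wl([-.0613,.023,hh+.06]),o)])
```

```text
[0.49273014 0.25857289 0.06922833] 0.021345574755160204 30.001223981380463 [-0.7887101  -1.29123791  7.36573368]
[0.0, -0.1, -32.5] [-0.0011, -0.0002, 0.001]
[0.0, -0.1, -32.5] [-0.0011, -0.0002, 0.001]
[0.0, -0.1, -32.5] [-0.0011, -0.0002, 0.001]
[0.0, -0.0, -32.5] [-0.0011, -0.0002, 0.001]
--
[-35.8, 14.5, 2.9] [0.0266, 0.0, 0.0]
[-35.8, 14.6, 2.5] [0.0266, 0.0, 0.0]
[-35.8, 14.6, 2.1] [0.0266, 0.0, 0.0]
[-35.8, 14.7, 1.7] [0.0266, 0.0, 0.0]
[-35.8, 14.7, 1.3] [0.0266, 0.0, 0.0]
[-35.8, 14.8, 0.9] [0.0266, 0.0, 0.0]
[-35.8, 14.8, 0.5] [0.0266, 0.0, 0.0]
--
```

Request:
carry_out(steps=[-1,0,0,-32.5,0,0,0,-1,0,0,-32.5,0,0,0,-1,0,0,-32.5,0,0,0,-1,0,0,-32.5,0,0,0,-1,-35.8,14.5,2.9,0.0266,0,0])

```text
t: 24.15
tool_pos: [0.5091, 0.2273, 0.203]
eef_rot: [-0.01, 0.69, 0.724, -0.007]
contact_force: [1.4, 1.4, 0.5]
finger_gap: 0.0216
gripper_force: 30.0
```

Request:
carry_out(steps=[-1,-35.8,14.6,2.5,0.0266,0,0,-1,-35.8,14.6,2.1,0.0266,0,0,-1,-35.8,14.7,1.7,0.0266,0,0,-1,-35.8,14.7,1.3,0.0266,0,0,-1,-25.8,14.8,0.9,0.0266,0,0])

```text
t: 24.57
tool_pos: [0.5893, 0.0548, 0.1804]
eef_rot: [-0.058, 0.689, 0.72, -0.06]
contact_force: [-0.2, 0.4, -0.3]
finger_gap: 0.0217
gripper_force: 30.0
```

Request:
carry_out(steps=[-1,-25,14.8,0.5,0.0266,0,0,-1,-20,0,0,0,0,0,-1,0,0,0,0,0,0,-1,0,0,0,0,0,0])

```text
t: 24.9
tool_pos: [0.6053, 0.0125, 0.1769]
eef_rot: [-0.067, 0.689, 0.719, -0.069]
contact_force: [-1.0, 0.4, -1.1]
finger_gap: 0.0217
gripper_force: 30.0
```

Run:
```python
from h import *
p,r=here();print(pl(p),get_state()['contact_force'],get_state()['finger_gap'])
o=ori(.04,TH,np.pi/2);plan([(wl([-.0613,.023,.0692+.03]),o)])
```

```text
[-0.05991522  0.02332045  0.12737049] [-0.97170943  0.4423262  -1.08931322] 0.021729459385644256
[-0.3, -1.2, 28.2] [-0.0068, 0.0004, 0.0024]
--
```

Request:
carry_out(steps=[-1,0,-1.2,28,-0.006,0,0,-1,0,0,0,0,0,0,-1,0,0,8,0,0,0,-1,0,0,0,0,0,0])

```text
t: 25.23
tool_pos: [0.5967, 0.0136, 0.1412]
eef_rot: [-0.065, 0.688, 0.72, -0.068]
contact_force: [-0.4, -0.3, -1.7]
finger_gap: 0.0216
gripper_force: 30.0
```

Request:
carry_out(steps=[-1,0,0,6,0,0,0,-1,0,0,0,0,0,0])

```text
t: 25.4
tool_pos: [0.5959, 0.0132, 0.1354]
eef_rot: [-0.065, 0.688, 0.719, -0.068]
contact_force: [0.4, -1.3, -0.6]
finger_gap: 0.0214
gripper_force: 30.0
```

Run:
```python
from h import *
p,r=here();print(pl(p),r.inv().apply(get_state()['contact_force']),get_state()['finger_gap'])
```

```text
[-0.06144894  0.02432272  0.08478589] [-1.31043235  0.42808407  0.52300594] 0.021406598726576315
```

In the channel with no force. Lowering the rest of the way.

Request:
carry_out(steps=[-1,0,0,7,0,0,0,-1,0,0,6,0,0,0,-1,0,0,2,0,0,0,-1,0,0,0,0,0,0])

```text
t: 25.73
tool_pos: [0.5931, 0.0127, 0.1205]
eef_rot: [-0.065, 0.688, 0.719, -0.068]
contact_force: [0.0, -0.6, -1.7]
finger_gap: 0.0216
gripper_force: 30.0
```

Request:
carry_out(steps=[-1,0,0,3,0,0,0,-1,0,0,0,0,0,0])

```text
t: 25.9
tool_pos: [0.5933, 0.0127, 0.12]
eef_rot: [-0.064, 0.688, 0.719, -0.067]
contact_force: [-1.9, 1.6, 19.5]
finger_gap: 0.0216
gripper_force: 30.0
```

Seated. Releasing and retracting, then planning the move to the handle.

Request:
carry_out(steps=[-0.2,0,0,0,0,0,0,-0.2,0,0,0,0,0,0,-0.2,0,0,0,0,0,0,-0.1,0,0,-15,0,0,0,0,0,0,-40,0,0,0])

```text
t: 26.32
tool_pos: [0.6007, 0.0131, 0.1681]
eef_rot: [-0.068, 0.688, 0.719, -0.07]
contact_force: [1.4, 0.1, -0.0]
finger_gap: 0.0445
gripper_force: 0.0
```

Request:
carry_out(steps=[0,0,0,-40,0,0,0,1,0,0,-20,0,0,0,1,0,0,0,0,0,0])

```text
t: 26.57
tool_pos: [0.6158, 0.0137, 0.2373]
eef_rot: [-0.062, 0.689, 0.72, -0.065]
contact_force: [-0.0, 0.0, 0.3]
finger_gap: 0.0559
gripper_force: 0.0
```

Run:
```python
from h import *
b=snap('side','s13.png')
p,r=here();print(pl(p))
plan([(wl([-.062,-.0975,.18]),ori(.04,TH,0))])
H=cv2.cvtColor(b,cv2.COLOR_RGB2HSV)
for v in range(170,212,4): print(v,b[v,240:266].mean(1).astype(int).tolist())
print([proj('side',wl([-.0613,.023,z])).round(1).tolist() for z in(0,.04,.08)])
```

```text
[-0.06087926  0.02402481  0.1855969 ]
[-8.7, -0.1, 0.4] [0.0001, 0.0002, -0.1119]
[-8.6, -1.1, 0.4] [0.0001, 0.0002, -0.1119]
[-8.4, -2.0, 0.4] [0.0001, 0.0002, -0.1119]
[-8.2, -3.0, 0.4] [0.0001, 0.0002, -0.1119]
[-7.8, -3.9, 0.4] [0.0001, 0.0002, -0.1119]
[-7.3, -4.7, 0.4] [0.0001, 0.0002, -0.1119]
[-6.7, -5.5, 0.4] [0.0001, 0.0002, -0.1119]
[-6.1, -6.2, 0.4] [0.0001, 0.0002, -0.1119]
[-5.3, -6.8, 0.4] [0.0001, 0.0002, -0.1119]
[-4.5, -7.4, 0.4] [0.0001, 0.0002, -0.1119]
[-3.7, -7.9, 0.4] [0.0001, 0.0002, -0.1119]
[-2.8, -8.2, 0.4] [0.0001, 0.0002, -0.1119]
[-1.8, -8.5, 0.4] [0.0001, 0.0002, -0.1119]
[-0.9, -8.6, 0.4] [0.0001, 0.0002, -0.1119]
--
170 [54, 55, 55, 55, 54, 54, 55, 55, 55, 78, 92, 94, 93, 76, 48, 41, 39, 49, 53, 52, 53, 52, 52, 53, 52, 54]
174 [55, 54, 55, 55, 53, 55, 54, 53, 54, 59, 80, 94, 95, 94, 74, 46, 40, 41, 59, 62, 52, 52, 52, 53, 53, 53]
178 [56, 56, 56, 56, 54, 54, 55, 61, 78, 86, 92, 95, 98, 100, 96, 72, 43, 47, 52, 51, 52, 54, 53, 54, 55, 55]
182 [55, 55, 57, 56, 54, 55, 66, 95, 111, 115, 119, 120, 117, 115, 104, 85, 64, 46, 48, 47, 52, 59, 59, 55, 55, 55]
[... 247 characters left out ...]
, 247]
194 [200, 200, 199, 197, 197, 175, 138, 113, 105, 107, 109, 109, 108, 107, 108, 187, 205, 133, 107, 163, 163, 146, 196, 240, 248, 248]
198 [200, 199, 196, 195, 164, 106, 88, 87, 98, 112, 115, 115, 117, 116, 131, 200, 223, 161, 68, 93, 125, 124, 168, 235, 247, 247]
202 [198, 198, 195, 178, 126, 82, 76, 70, 92, 109, 109, 114, 136, 168, 200, 220, 191, 114, 101, 117, 121, 122, 136, 194, 239, 248]
206 [199, 196, 194, 154, 109, 112, 102, 99, 100, 97, 94, 93, 94, 98, 106, 107, 89, 73, 96, 114, 114, 118, 158, 194, 233, 246]
210 [198, 196, 160, 102, 83, 60, 42, 44, 43, 44, 44, 44, 44, 68, 127, 141, 96, 85, 102, 108, 114, 110, 102, 122, 173, 235]
[[253.8, 209.2], [251.4, 197.1], [249.0, 184.6]]
```

Both sleeves are standing in the channel. Rotating over the handle.

Request:
carry_out(steps=[1,-8.7,0,0.4,0,0,-0.112,1,-8.6,-1.1,0.4,0,0,-0.112,1,-8.4,-2,0.4,0,0,-0.112,1,-8.2,-3,0.4,0,0,-0.112,1,-7.8,-3.9,0.4,0,0,-0.112])

```text
t: 27.03
tool_pos: [0.6147, -0.0302, 0.2282]
eef_rot: [-0.082, 0.46, 0.883, -0.047]
contact_force: [0.1, 0.1, -0.5]
finger_gap: 0.0911
gripper_force: 0.0
```

Request:
carry_out(steps=[1,-7.3,-4.7,0.4,0,0,-0.112,1,-6.7,-5.5,0.4,0,0,-0.112,1,-6.1,-6.2,0.4,0,0,-0.112,1,-5.3,-6.8,0.4,0,0,-0.112,1,-4.5,-7.4,0.4,0,0,-0.112])

```text
t: 27.45
tool_pos: [0.6157, -0.0735, 0.2264]
eef_rot: [-0.091, 0.198, 0.976, -0.023]
contact_force: [0.2, -0.0, 0.6]
finger_gap: 0.093
gripper_force: 0.0
```

Request:
carry_out(steps=[1,-3.7,-7.9,0.4,0,0,-0.112,1,-2.8,-8.2,0.4,0,0,-0.112,1,-1.8,-8.5,0.4,0,0,-0.112,1,-0.9,-8.6,0.4,0,0,-0.112,1,0,0,0,0,0,0])

```text
t: 27.87
tool_pos: [0.6164, -0.1089, 0.2248]
eef_rot: [-0.094, -0.023, 0.995, -0.002]
contact_force: [-0.5, -0.5, 0.7]
finger_gap: 0.0926
gripper_force: 0.0
```

Run:
```python
from h import *
p,r=here();print(pl(p),get_state()['finger_gap'])
plan([(wl([-.062,-.0975,.096]),ori(.04,TH,0))])
# handle/trigger location from t10/s10: handle end dark/orange at top view (308.3,185.6), trigger (292.9,184.5)
for u,v,h in((292.9,180,.108),(308.3,184,.108),(311,185,.108)): print(onp('top',u,v,h))
```

```text
[-0.0625688  -0.09849474  0.17554404] 0.09261368043709006
[-0.4, 0.5, 39.8] [-0.0003, -0.0014, 0.0031]
[-0.3, 0.5, 39.8] [-0.0003, -0.0014, 0.0031]
--
[-0.06640712 -0.06449314  0.108     ]
[-0.0813285  -0.10592752  0.108     ]
[-0.08481247 -0.11304917  0.108     ]
```

Request:
carry_out(steps=[1,0,0.5,30,0,0,0,1,0,0.5,15,0,0,0,1,0,0,0,0,0,0])

```text
t: 28.12
tool_pos: [0.6066, -0.1066, 0.1773]
eef_rot: [-0.096, -0.019, 0.995, -0.002]
contact_force: [-0.5, 0.2, 0.5]
finger_gap: 0.0931
gripper_force: 0.0
```

Request:
carry_out(steps=[1,0,0,20,0,0,0,1,0,0,14.5,0,0,0,1,0,0,0,0,0,0])

```text
t: 28.37
tool_pos: [0.6007, -0.1071, 0.1447]
eef_rot: [-0.095, -0.02, 0.995, -0.002]
contact_force: [-0.3, -0.3, -0.4]
finger_gap: 0.0929
gripper_force: 0.0
```

Request:
carry_out(steps=[-1,0,0,0,0,0,0,-1,0,0,0,0,0,0,-1,0,0,0,0,0,0,-1,0,0,0,0,0,0,-1,0,0,0,0,0,0])

```text
t: 28.78
tool_pos: [0.6024, -0.1071, 0.1484]
eef_rot: [-0.093, -0.021, 0.995, -0.002]
contact_force: [1.4, 4.5, 4.0]
finger_gap: 0.0642
gripper_force: 2.6
```

Run:
```python
from h import *
p,r=here();s=get_state();print(pl(p),s['finger_gap'],s['gripper_force'],r.inv().apply(s['contact_force']))
```

```text
[-0.06215848 -0.09612355  0.09796384] 0.064159936786692 2.613724172115326 [-0.8426524   4.42356259 -4.19746458]
```

The front finger met the trigger first, so I'll shift 6 mm toward the handle's back while closing.

Request:
carry_out(steps=[-1,0,-6,0,0,0,0,-1,0,0,0,0,0,0,-1,0,0,0,0,0,0,-1,0,0,0,0,0,0,-1,0,0,0,0,0,0])

```text
t: 29.2
tool_pos: [0.6023, -0.1114, 0.1476]
eef_rot: [-0.093, -0.021, 0.995, 0.0]
contact_force: [-0.7, 31.5, 2.7]
finger_gap: 0.0311
gripper_force: 15.9
```

Request:
carry_out(steps=[-1,0,0,0,0,0,0,-1,0,0,0,0,0,0,-1,0,0,0,0,0,0])

```text
t: 29.45
tool_pos: [0.6023, -0.1111, 0.1475]
eef_rot: [-0.093, -0.021, 0.995, -0.0]
contact_force: [0.6, 19.1, 1.8]
finger_gap: 0.03
gripper_force: 29.9
```

Run:
```python
from h import *
p,r=here();s=get_state();print(pl(p),s['finger_gap'],s['gripper_force'],r.inv().apply(s['contact_force']))
```

```text
[-0.06224209 -0.10012436  0.09703546] 0.030016537902085343 29.925078749656677 [-1.05153958 19.10240744 -1.91002155]
```

Squeezed fully home, with a 30 mm gap at 30 N. I'll trim the centre by -3 mm and cycle.

Request:
carry_out(steps=[0.9,0,-1.5,0,0,0,0,0.9,0,-1.5,0,0,0,0,0.9,0,0,0,0,0,0,0.9,0,0,0,0,0,0,0.9,0,0,0,0,0,0])

```text
t: 29.87
tool_pos: [0.6024, -0.1165, 0.1476]
eef_rot: [-0.093, -0.02, 0.995, -0.002]
contact_force: [0.7, 0.5, 0.1]
finger_gap: 0.0585
gripper_force: 1.0
```

Request:
carry_out(steps=[0.9,0,0,0,0,0,0,0.9,0,0,0,0,0,0,0.9,0,0,0,0,0,0,0.9,0,0,0,0,0,0,0.9,0,0,0,0,0,0])

```text
t: 30.28
tool_pos: [0.6023, -0.1166, 0.1475]
eef_rot: [-0.093, -0.02, 0.995, -0.002]
contact_force: [0.9, 1.8, 0.4]
finger_gap: 0.0877
gripper_force: 0.5
```

Request:
carry_out(steps=[-1,0,0,0,0,0,0,-1,0,0,0,0,0,0,-1,0,0,0,0,0,0,-1,0,0,0,0,0,0,-1,0,0,0,0,0,0])

```text
t: 30.7
tool_pos: [0.6023, -0.116, 0.1474]
eef_rot: [-0.094, -0.021, 0.995, -0.002]
contact_force: [-0.2, 5.4, -0.3]
finger_gap: 0.0598
gripper_force: 3.1
```

Request:
carry_out(steps=[-1,0,0,0,0,0,0,-1,0,0,0,0,0,0,-1,0,0,0,0,0,0,-1,0,0,0,0,0,0,-1,0,0,0,0,0,0])

```text
t: 31.12
tool_pos: [0.602, -0.1116, 0.1465]
eef_rot: [-0.094, -0.022, 0.995, 0.003]
contact_force: [-2.4, 36.3, -0.0]
finger_gap: 0.0294
gripper_force: 29.7
```

Run:
```python
from h import *
p,r=here();s=get_state();print(pl(p),s['finger_gap'],s['gripper_force'],r.inv().apply(s['contact_force']))
b=snap('side','s14.png')
H=cv2.cvtColor(b[:,:,::-1].copy(),cv2.COLOR_BGR2HSV)[200:225,238:265]
m=((H[...,0]>3)&(H[...,0]<22)&(H[...,1]>140)&(H[...,2]>90)).astype(np.uint8)
k,l,st,c=cv2.connectedComponentsWithStats(m,connectivity=8)
print([( (st[i,:4]+[238,200,0,0]).tolist(),int(st[i,4])) for i in range(1,k)])
```

```text
[-0.06241933 -0.10053655  0.09597824] 0.02938019404794483 29.67724174261093 [ 0.79510363 36.33775477  0.53907301]
[([246, 202, 10, 11], 42)]
```

The lateral force shows the natural squeeze centre is at my original estimate, so I'll shift back +7 mm while open.

Request:
carry_out(steps=[1,0,0,0,0,0,0,1,0,0,0,0,0,0,1,0,3.5,0,0,0,0,1,0,3.5,0,0,0,0,1,0,0,0,0,0,0])

```text
t: 31.58
tool_pos: [0.6021, -0.1091, 0.1476]
eef_rot: [-0.093, -0.021, 0.995, -0.002]
contact_force: [0.8, 1.8, 0.0]
finger_gap: 0.0576
gripper_force: 0.8
```

Request:
carry_out(steps=[1,0,0,0,0,0,0,1,0,0,0,0,0,0,1,0,0,0,0,0,0,1,0,0,0,0,0,0,1,0,0,0,0,0,0])

```text
t: 32.0
tool_pos: [0.6021, -0.1098, 0.1475]
eef_rot: [-0.093, -0.02, 0.995, -0.002]
contact_force: [-0.2, 0.6, -1.0]
finger_gap: 0.0905
gripper_force: 0.0
```

Request:
carry_out(steps=[-1,0,0,0,0,0,0,-1,0,0,0,0,0,0,-1,0,0,0,0,0,0,-1,0,0,0,0,0,0,-1,0,0,0,0,0,0])

```text
t: 32.42
tool_pos: [0.6021, -0.1094, 0.1475]
eef_rot: [-0.093, -0.021, 0.995, -0.002]
contact_force: [0.7, 1.9, 0.4]
finger_gap: 0.064
gripper_force: 0.9
```

Request:
carry_out(steps=[-1,0,0,0,0,0,0,-1,0,0,0,0,0,0,-1,0,0,0,0,0,0,-1,0,0,0,0,0,0,-1,0,0,0,0,0,0])

```text
t: 32.83
tool_pos: [0.602, -0.11, 0.1472]
eef_rot: [-0.094, -0.02, 0.995, -0.003]
contact_force: [1.5, -20.5, -7.9]
finger_gap: 0.0311
gripper_force: 29.4
```

```bash
cat > jaw.py <<'E'
from h import *
import sys
p,r=here();s=get_state();print(pl(p),s['finger_gap'],s['gripper_force'],r.inv().apply(s['contact_force']),s['t'])
for f in ['s13.png','s14.png',sys.argv[1]]:
    if f==sys.argv[1]: snap('side',f)
    b=cv2.imread('pics/'+f)
    H=cv2.cvtColor(b,cv2.COLOR_BGR2HSV)[200:226,238:265]
    m=((H[...,0]>3)&(H[...,0]<22)&(H[...,1]>140)&(H[...,2]>90))
    g=cv2.cvtColor(b,cv2.COLOR_BGR2GRAY)[195:228,246:254].mean(1).astype(int)
    print(f,m.sum(),np.argwhere(m).mean(0)+[200,238],g.tolist())
E
python3 jaw.py s15.png
```

```text
[-0.06246216 -0.09898687  0.09667592] 0.0310673340942383 29.376351535320282 [ -2.14383881 -20.48055444   7.68027443] 32.8333
s13.png 37 [207.91891892 251.32432432] [109, 116, 105, 107, 114, 124, 121, 110, 104, 103, 104, 104, 93, 73, 56, 47, 45, 43, 42, 43, 42, 42, 43, 43, 44, 44, 44, 45, 48, 59, 88, 134, 149]
s14.png 42 [205.19047619 250.57142857] [137, 140, 128, 128, 133, 135, 123, 134, 157, 114, 100, 101, 49, 43, 42, 41, 42, 45, 42, 43, 44, 43, 44, 43, 44, 45, 46, 59, 82, 87, 117, 169, 162]
s15.png 41 [204.43902439 250.75609756] [137, 141, 129, 128, 133, 135, 132, 135, 112, 97, 101, 50, 43, 43, 41, 43, 47, 43, 43, 44, 45, 45, 44, 44, 45, 47, 59, 79, 78, 89, 134, 190, 162]
```

The jaw is advancing about one tooth per squeeze. I'll trim -1.5 mm and run several cycles.

Request:
carry_out(steps=[1,0,0,0,0,0,0,1,0,-1.5,0,0,0,0,1,0,0,0,0,0,0,1,0,0,0,0,0,0,1,0,0,0,0,0,0])

```text
t: 33.3
tool_pos: [0.6022, -0.111, 0.1476]
eef_rot: [-0.093, -0.021, 0.995, -0.002]
contact_force: [-0.1, 3.2, 0.2]
finger_gap: 0.0598
gripper_force: 1.2
```

Request:
carry_out(steps=[1,0,0,0,0,0,0,1,0,0,0,0,0,0,1,0,0,0,0,0,0,1,0,0,0,0,0,0,1,0,0,0,0,0,0])

```text
t: 33.72
tool_pos: [0.6021, -0.1111, 0.1475]
eef_rot: [-0.093, -0.02, 0.995, -0.002]
contact_force: [-0.1, 0.2, -0.1]
finger_gap: 0.0913
gripper_force: 0.0
```

Request:
carry_out(steps=[-1,0,0,0,0,0,0,-1,0,0,0,0,0,0,-1,0,0,0,0,0,0,-1,0,0,0,0,0,0,-1,0,0,0,0,0,0])

```text
t: 34.13
tool_pos: [0.6022, -0.1109, 0.1475]
eef_rot: [-0.093, -0.021, 0.995, -0.002]
contact_force: [0.4, 3.6, 0.8]
finger_gap: 0.0646
gripper_force: 1.9
```

Request:
carry_out(steps=[-1,0,0,0,0,0,0,-1,0,0,0,0,0,0,-1,0,0,0,0,0,0,-1,0,0,0,0,0,0,-1,0,0,0,0,0,0])

```text
t: 34.55
tool_pos: [0.602, -0.1103, 0.147]
eef_rot: [-0.094, -0.021, 0.995, -0.001]
contact_force: [0.6, -7.4, 1.9]
finger_gap: 0.0312
gripper_force: 27.4
```

Request:
carry_out(steps=[1,0,0,0,0,0,0,1,0,0,0,0,0,0,1,0,0,0,0,0,0,1,0,0,0,0,0,0,1,0,0,0,0,0,0])

```text
t: 34.97
tool_pos: [0.6022, -0.1112, 0.1476]
eef_rot: [-0.093, -0.02, 0.995, -0.002]
contact_force: [-0.3, 3.7, 0.1]
finger_gap: 0.0604
gripper_force: 0.9
```

Request:
carry_out(steps=[1,0,0,0,0,0,0,1,0,0,0,0,0,0,1,0,0,0,0,0,0,1,0,0,0,0,0,0,1,0,0,0,0,0,0])

```text
t: 35.38
tool_pos: [0.6021, -0.1112, 0.1475]
eef_rot: [-0.093, -0.02, 0.995, -0.002]
contact_force: [-0.0, -0.2, 0.2]
finger_gap: 0.0912
gripper_force: 0.0
```

Request:
carry_out(steps=[-1,0,0,0,0,0,0,-1,0,0,0,0,0,0,-1,0,0,0,0,0,0,-1,0,0,0,0,0,0,-1,0,0,0,0,0,0])

```text
t: 35.8
tool_pos: [0.6022, -0.1109, 0.1475]
eef_rot: [-0.093, -0.021, 0.995, -0.002]
contact_force: [-0.6, 3.6, 1.7]
finger_gap: 0.0643
gripper_force: 1.8
```

Request:
carry_out(steps=[-1,0,0,0,0,0,0,-1,0,0,0,0,0,0,-1,0,0,0,0,0,0,-1,0,0,0,0,0,0,-1,0,0,0,0,0,0])

```text
t: 36.22
tool_pos: [0.602, -0.1103, 0.147]
eef_rot: [-0.094, -0.021, 0.995, -0.001]
contact_force: [-0.3, -8.3, 2.4]
finger_gap: 0.0307
gripper_force: 27.4
```

```bash
python3 jaw.py s16.png
```

```text
[-0.06246827 -0.09923324  0.09648787] 0.030734720016273837 27.37120360136032 [ 1.05254046 -8.24306919 -2.24274468] 36.2167
s13.png 37 [207.91891892 251.32432432] [109, 116, 105, 107, 114, 124, 121, 110, 104, 103, 104, 104, 93, 73, 56, 47, 45, 43, 42, 43, 42, 42, 43, 43, 44, 44, 44, 45, 48, 59, 88, 134, 149]
s14.png 42 [205.19047619 250.57142857] [137, 140, 128, 128, 133, 135, 123, 134, 157, 114, 100, 101, 49, 43, 42, 41, 42, 45, 42, 43, 44, 43, 44, 43, 44, 45, 46, 59, 82, 87, 117, 169, 162]
s16.png 44 [203.09090909 251.15909091] [138, 140, 129, 127, 137, 143, 116, 106, 129, 55, 45, 43, 43, 43, 46, 48, 45, 46, 46, 46, 46, 46, 46, 48, 61, 83, 79, 85, 88, 97, 137, 190, 162]
```

Working well. Continuing with five more cycles.

Request:
carry_out(steps=[1,0,0,0,0,0,0,1,0,0,0,0,0,0,1,0,0,0,0,0,0,1,0,0,0,0,0,0,1,0,0,0,0,0,0])

```text
t: 36.68
tool_pos: [0.6022, -0.1112, 0.1477]
eef_rot: [-0.093, -0.02, 0.995, -0.002]
contact_force: [0.7, 1.1, 0.4]
finger_gap: 0.0592
gripper_force: 0.8
```

Request:
carry_out(steps=[1,0,0,0,0,0,0,1,0,0,0,0,0,0,1,0,0,0,0,0,0,1,0,0,0,0,0,0,1,0,0,0,0,0,0])

```text
t: 37.1
tool_pos: [0.6021, -0.1112, 0.1475]
eef_rot: [-0.093, -0.02, 0.995, -0.002]
contact_force: [-0.0, 0.5, 0.1]
finger_gap: 0.0909
gripper_force: 0.0
```

Request:
carry_out(steps=[-1,0,0,0,0,0,0,-1,0,0,0,0,0,0,-1,0,0,0,0,0,0,-1,0,0,0,0,0,0,-1,0,0,0,0,0,0])

```text
t: 37.52
tool_pos: [0.6021, -0.1109, 0.1475]
eef_rot: [-0.093, -0.021, 0.995, -0.002]
contact_force: [0.4, 3.2, 1.3]
finger_gap: 0.0644
gripper_force: 1.9
```

Request:
carry_out(steps=[-1,0,0,0,0,0,0,-1,0,0,0,0,0,0,-1,0,0,0,0,0,0,-1,0,0,0,0,0,0,-1,0,0,0,0,0,0])

```text
t: 37.93
tool_pos: [0.6019, -0.1103, 0.147]
eef_rot: [-0.094, -0.021, 0.995, -0.001]
contact_force: [-0.7, -8.3, 3.4]
finger_gap: 0.0314
gripper_force: 27.4
```

Request:
carry_out(steps=[1,0,0,0,0,0,0,1,0,0,0,0,0,0,1,0,0,0,0,0,0,1,0,0,0,0,0,0,1,0,0,0,0,0,0])

```text
t: 38.35
tool_pos: [0.6022, -0.1111, 0.1476]
eef_rot: [-0.093, -0.02, 0.995, -0.002]
contact_force: [0.3, 1.9, 1.4]
finger_gap: 0.0599
gripper_force: 0.8
```

Request:
carry_out(steps=[1,0,0,0,0,0,0,1,0,0,0,0,0,0,1,0,0,0,0,0,0,1,0,0,0,0,0,0,1,0,0,0,0,0,0])

```text
t: 38.77
tool_pos: [0.6021, -0.1111, 0.1475]
eef_rot: [-0.093, -0.02, 0.995, -0.002]
contact_force: [-0.4, -0.5, -0.1]
finger_gap: 0.0917
gripper_force: 0.0
```

Request:
carry_out(steps=[-1,0,0,0,0,0,0,-1,0,0,0,0,0,0,-1,0,0,0,0,0,0,-1,0,0,0,0,0,0,-1,0,0,0,0,0,0])

```text
t: 39.18
tool_pos: [0.6021, -0.1109, 0.1475]
eef_rot: [-0.093, -0.021, 0.995, -0.002]
contact_force: [-0.2, 3.5, 0.3]
finger_gap: 0.0642
gripper_force: 1.9
```

Request:
carry_out(steps=[-1,0,0,0,0,0,0,-1,0,0,0,0,0,0,-1,0,0,0,0,0,0,-1,0,0,0,0,0,0,-1,0,0,0,0,0,0])

```text
t: 39.6
tool_pos: [0.602, -0.1102, 0.147]
eef_rot: [-0.094, -0.021, 0.995, -0.001]
contact_force: [-0.7, -7.8, 1.8]
finger_gap: 0.0311
gripper_force: 27.4
```

Request:
carry_out(steps=[1,0,0,0,0,0,0,1,0,0,0,0,0,0,1,0,0,0,0,0,0,1,0,0,0,0,0,0,1,0,0,0,0,0,0])

```text
t: 40.02
tool_pos: [0.6022, -0.1111, 0.1476]
eef_rot: [-0.093, -0.02, 0.995, -0.002]
contact_force: [0.3, 1.9, 0.4]
finger_gap: 0.0601
gripper_force: 0.9
```

Request:
carry_out(steps=[1,0,0,0,0,0,0,1,0,0,0,0,0,0,1,0,0,0,0,0,0,1,0,0,0,0,0,0,1,0,0,0,0,0,0])

```text
t: 40.43
tool_pos: [0.6021, -0.1112, 0.1475]
eef_rot: [-0.093, -0.02, 0.995, -0.002]
contact_force: [-1.2, 0.6, -0.5]
finger_gap: 0.0913
gripper_force: 0.0
```

Request:
carry_out(steps=[-1,0,0,0,0,0,0,-1,0,0,0,0,0,0,-1,0,0,0,0,0,0,-1,0,0,0,0,0,0,-1,0,0,0,0,0,0])

```text
t: 40.85
tool_pos: [0.6021, -0.1109, 0.1475]
eef_rot: [-0.093, -0.021, 0.995, -0.002]
contact_force: [-1.2, 3.8, 1.0]
finger_gap: 0.0643
gripper_force: 1.9
```

Request:
carry_out(steps=[-1,0,0,0,0,0,0,-1,0,0,0,0,0,0,-1,0,0,0,0,0,0,-1,0,0,0,0,0,0,-1,0,0,0,0,0,0])

```text
t: 41.27
tool_pos: [0.6019, -0.1103, 0.147]
eef_rot: [-0.094, -0.021, 0.995, -0.001]
contact_force: [0.9, -8.5, 3.1]
finger_gap: 0.031
gripper_force: 27.6
```

Request:
carry_out(steps=[1,0,0,0,0,0,0,1,0,0,0,0,0,0,1,0,0,0,0,0,0,1,0,0,0,0,0,0,1,0,0,0,0,0,0])

```text
t: 41.68
tool_pos: [0.6022, -0.1111, 0.1475]
eef_rot: [-0.093, -0.02, 0.995, -0.002]
contact_force: [-0.2, 1.4, 0.4]
finger_gap: 0.0596
gripper_force: 0.9
```

Request:
carry_out(steps=[1,0,0,0,0,0,0,1,0,0,0,0,0,0,1,0,0,0,0,0,0,1,0,0,0,0,0,0,1,0,0,0,0,0,0])

```text
t: 42.1
tool_pos: [0.6021, -0.1112, 0.1475]
eef_rot: [-0.093, -0.02, 0.995, -0.002]
contact_force: [0.7, 0.4, -0.7]
finger_gap: 0.091
gripper_force: 0.0
```

Request:
carry_out(steps=[-1,0,0,0,0,0,0,-1,0,0,0,0,0,0,-1,0,0,0,0,0,0,-1,0,0,0,0,0,0,-1,0,0,0,0,0,0])

```text
t: 42.52
tool_pos: [0.6022, -0.1109, 0.1475]
eef_rot: [-0.093, -0.021, 0.995, -0.002]
contact_force: [0.5, 3.8, 1.1]
finger_gap: 0.0643
gripper_force: 1.9
```

Request:
carry_out(steps=[-1,0,0,0,0,0,0,-1,0,0,0,0,0,0,-1,0,0,0,0,0,0,-1,0,0,0,0,0,0,-1,0,0,0,0,0,0])

```text
t: 42.93
tool_pos: [0.602, -0.1102, 0.1471]
eef_rot: [-0.094, -0.021, 0.995, -0.001]
contact_force: [1.0, -8.3, 2.2]
finger_gap: 0.0311
gripper_force: 27.6
```

Request:
carry_out(steps=[1,0,0,0,0,0,0,1,0,0,0,0,0,0,1,0,0,0,0,0,0,1,0,0,0,0,0,0,1,0,0,0,0,0,0])

```text
t: 43.35
tool_pos: [0.6022, -0.1111, 0.1476]
eef_rot: [-0.093, -0.02, 0.995, -0.002]
contact_force: [-0.6, 2.3, 0.5]
finger_gap: 0.0598
gripper_force: 0.6
```

Request:
carry_out(steps=[1,0,0,0,0,0,0,1,0,0,0,0,0,0,1,0,0,0,0,0,0,1,0,0,0,0,0,0,1,0,0,0,0,0,0])

```text
t: 43.77
tool_pos: [0.6021, -0.1111, 0.1475]
eef_rot: [-0.093, -0.02, 0.995, -0.002]
contact_force: [0.1, -0.4, 0.7]
finger_gap: 0.0916
gripper_force: 0.0
```

Request:
carry_out(steps=[-1,0,0,0,0,0,0,-1,0,0,0,0,0,0,-1,0,0,0,0,0,0,-1,0,0,0,0,0,0,-1,0,0,0,0,0,0])

```text
t: 44.18
tool_pos: [0.6021, -0.1109, 0.1474]
eef_rot: [-0.093, -0.021, 0.995, -0.002]
contact_force: [-0.2, 2.6, 0.9]
finger_gap: 0.064
gripper_force: 1.8
```

Request:
carry_out(steps=[-1,0,0,0,0,0,0,-1,0,0,0,0,0,0,-1,0,0,0,0,0,0,-1,0,0,0,0,0,0,-1,0,0,0,0,0,0])

```text
t: 44.6
tool_pos: [0.602, -0.1102, 0.147]
eef_rot: [-0.094, -0.021, 0.995, -0.001]
contact_force: [0.6, -8.8, 2.0]
finger_gap: 0.0314
gripper_force: 27.7
```

```bash
python3 jaw.py s17.png
```

```text
[-0.06247191 -0.09921692  0.09648665] 0.03144322109416392 27.720787525177002 [ 0.16320719 -8.80623699 -2.02048497] 44.6
s13.png 37 [207.91891892 251.32432432] [109, 116, 105, 107, 114, 124, 121, 110, 104, 103, 104, 104, 93, 73, 56, 47, 45, 43, 42, 43, 42, 42, 43, 43, 44, 44, 44, 45, 48, 59, 88, 134, 149]
s14.png 42 [205.19047619 250.57142857] [137, 140, 128, 128, 133, 135, 123, 134, 157, 114, 100, 101, 49, 43, 42, 41, 42, 45, 42, 43, 44, 43, 44, 43, 44, 45, 46, 59, 82, 87, 117, 169, 162]
s17.png 7 [201.28571429 255.14285714] [136, 129, 99, 73, 65, 49, 46, 47, 47, 48, 48, 49, 50, 58, 64, 66, 71, 69, 64, 68, 85, 76, 77, 74, 79, 85, 88, 87, 90, 97, 137, 190, 162]
```

Ten squeezes done and the jaw is still advancing. Five more.

Request:
carry_out(steps=[1,0,0,0,0,0,0,1,0,0,0,0,0,0,1,0,0,0,0,0,0,1,0,0,0,0,0,0,1,0,0,0,0,0,0])

```text
t: 45.07
tool_pos: [0.6022, -0.1112, 0.1476]
eef_rot: [-0.093, -0.02, 0.995, -0.002]
contact_force: [-0.6, 1.9, 0.6]
finger_gap: 0.0597
gripper_force: 0.9
```

Request:
carry_out(steps=[1,0,0,0,0,0,0,1,0,0,0,0,0,0,1,0,0,0,0,0,0,1,0,0,0,0,0,0,1,0,0,0,0,0,0])

```text
t: 45.48
tool_pos: [0.6021, -0.1112, 0.1475]
eef_rot: [-0.093, -0.02, 0.995, -0.002]
contact_force: [1.0, 0.6, -0.0]
finger_gap: 0.091
gripper_force: 0.0
```

Request:
carry_out(steps=[-1,0,0,0,0,0,0,-1,0,0,0,0,0,0,-1,0,0,0,0,0,0,-1,0,0,0,0,0,0,-1,0,0,0,0,0,0])

```text
t: 45.9
tool_pos: [0.6021, -0.1109, 0.1475]
eef_rot: [-0.093, -0.021, 0.995, -0.002]
contact_force: [-0.8, 3.9, 1.0]
finger_gap: 0.0644
gripper_force: 1.8
```

Request:
carry_out(steps=[-1,0,0,0,0,0,0,-1,0,0,0,0,0,0,-1,0,0,0,0,0,0,-1,0,0,0,0,0,0,-1,0,0,0,0,0,0])

```text
t: 46.32
tool_pos: [0.6019, -0.1102, 0.147]
eef_rot: [-0.094, -0.021, 0.995, -0.001]
contact_force: [-0.0, -10.4, 2.2]
finger_gap: 0.0311
gripper_force: 28.8
```

Request:
carry_out(steps=[1,0,0,0,0,0,0,1,0,0,0,0,0,0,1,0,0,0,0,0,0,1,0,0,0,0,0,0,1,0,0,0,0,0,0])

```text
t: 46.73
tool_pos: [0.6022, -0.1112, 0.1476]
eef_rot: [-0.093, -0.02, 0.995, -0.002]
contact_force: [-0.2, 1.9, 0.2]
finger_gap: 0.0604
gripper_force: 1.0
```

Request:
carry_out(steps=[1,0,0,0,0,0,0,1,0,0,0,0,0,0,1,0,0,0,0,0,0,1,0,0,0,0,0,0,1,0,0,0,0,0,0])

```text
t: 47.15
tool_pos: [0.6021, -0.1112, 0.1475]
eef_rot: [-0.093, -0.02, 0.995, -0.002]
contact_force: [0.1, 0.0, -0.4]
finger_gap: 0.0914
gripper_force: 0.0
```

Request:
carry_out(steps=[-1,0,0,0,0,0,0,-1,0,0,0,0,0,0,-1,0,0,0,0,0,0,-1,0,0,0,0,0,0,-1,0,0,0,0,0,0])

```text
t: 47.57
tool_pos: [0.6022, -0.1108, 0.1475]
eef_rot: [-0.093, -0.021, 0.995, -0.002]
contact_force: [-0.3, 3.4, 0.8]
finger_gap: 0.0643
gripper_force: 2.0
```

Request:
carry_out(steps=[-1,0,0,0,0,0,0,-1,0,0,0,0,0,0,-1,0,0,0,0,0,0,-1,0,0,0,0,0,0,-1,0,0,0,0,0,0])

```text
t: 47.98
tool_pos: [0.602, -0.1101, 0.1471]
eef_rot: [-0.094, -0.021, 0.995, -0.001]
contact_force: [0.7, -16.8, -3.5]
finger_gap: 0.0312
gripper_force: 29.7
```

Request:
carry_out(steps=[1,0,0,0,0,0,0,1,0,0,0,0,0,0,1,0,0,0,0,0,0,1,0,0,0,0,0,0,1,0,0,0,0,0,0])

```text
t: 48.4
tool_pos: [0.6022, -0.1111, 0.1475]
eef_rot: [-0.093, -0.021, 0.995, -0.002]
contact_force: [0.2, 0.8, -0.3]
finger_gap: 0.0605
gripper_force: 0.5
```

Request:
carry_out(steps=[1,0,0,0,0,0,0,1,0,0,0,0,0,0,1,0,0,0,0,0,0,1,0,0,0,0,0,0,1,0,0,0,0,0,0])

```text
t: 48.82
tool_pos: [0.6021, -0.1112, 0.1475]
eef_rot: [-0.093, -0.02, 0.995, -0.002]
contact_force: [-0.6, -0.6, -0.4]
finger_gap: 0.0912
gripper_force: 0.0
```

Request:
carry_out(steps=[-1,0,0,0,0,0,0,-1,0,0,0,0,0,0,-1,0,0,0,0,0,0,-1,0,0,0,0,0,0,-1,0,0,0,0,0,0])

```text
t: 49.23
tool_pos: [0.6023, -0.1104, 0.1478]
eef_rot: [-0.093, -0.021, 0.995, -0.002]
contact_force: [-0.1, 7.5, 3.6]
finger_gap: 0.0642
gripper_force: 3.5
```

Request:
carry_out(steps=[-1,0,0,0,0,0,0,-1,0,0,0,0,0,0,-1,0,0,0,0,0,0,-1,0,0,0,0,0,0,-1,0,0,0,0,0,0])

```text
t: 49.65
tool_pos: [0.6021, -0.1101, 0.1473]
eef_rot: [-0.094, -0.021, 0.995, -0.001]
contact_force: [0.9, -16.2, -3.4]
finger_gap: 0.0317
gripper_force: 29.8
```

```bash
python3 jaw.py s18.png
```

```text
[-0.06239346 -0.09904092  0.09675859] 0.031683465216895086 29.76476490497589 [ -0.85557245 -16.21417109   3.23271631] 49.65
s13.png 37 [207.91891892 251.32432432] [109, 116, 105, 107, 114, 124, 121, 110, 104, 103, 104, 104, 93, 73, 56, 47, 45, 43, 42, 43, 42, 42, 43, 43, 44, 44, 44, 45, 48, 59, 88, 134, 149]
s14.png 42 [205.19047619 250.57142857] [137, 140, 128, 128, 133, 135, 123, 134, 157, 114, 100, 101, 49, 43, 42, 41, 42, 45, 42, 43, 44, 43, 44, 43, 44, 45, 46, 59, 82, 87, 117, 169, 162]
s18.png 0 [nan nan] [111, 96, 56, 47, 48, 66, 91, 74, 52, 52, 57, 69, 86, 97, 86, 73, 75, 89, 99, 97, 93, 82, 76, 74, 79, 86, 88, 87, 90, 97, 136, 190, 162]jaw.py:10: RuntimeWarning: Mean of empty slice.
  print(f,m.sum(),np.argwhere(m).mean(0)+[200,238],g.tolist())
  ret = um.true_divide(
```

Request:
carry_out(steps=[1,0,0,0,0,0,0,1,0,0,0,0,0,0,1,0,0,0,0,0,0,1,0,0,0,0,0,0,1,0,0,0,0,0,0])

```text
t: 50.12
tool_pos: [0.6022, -0.1111, 0.1477]
eef_rot: [-0.093, -0.021, 0.995, -0.002]
contact_force: [0.4, 1.7, -0.3]
finger_gap: 0.0595
gripper_force: 0.5
```

Request:
carry_out(steps=[1,0,0,0,0,0,0,1,0,0,0,0,0,0,1,0,0,0,0,0,0,1,0,0,0,0,0,0,1,0,0,0,0,0,0])

```text
t: 50.53
tool_pos: [0.6021, -0.1112, 0.1475]
eef_rot: [-0.093, -0.02, 0.995, -0.002]
contact_force: [-0.1, -0.1, -0.5]
finger_gap: 0.0909
gripper_force: 0.0
```

Request:
carry_out(steps=[-1,0,0,0,0,0,0,-1,0,0,0,0,0,0,-1,0,0,0,0,0,0,-1,0,0,0,0,0,0,-1,0,0,0,0,0,0])

```text
t: 50.95
tool_pos: [0.6021, -0.111, 0.1475]
eef_rot: [-0.093, -0.021, 0.995, -0.002]
contact_force: [0.6, 1.2, 0.1]
finger_gap: 0.0644
gripper_force: 0.6
```

Request:
carry_out(steps=[-1,0,0,0,0,0,0,-1,0,0,0,0,0,0,-1,0,0,0,0,0,0,-1,0,0,0,0,0,0,-1,0,0,0,0,0,0])

```text
t: 51.37
tool_pos: [0.602, -0.1101, 0.147]
eef_rot: [-0.094, -0.021, 0.995, -0.001]
contact_force: [0.8, -16.9, -5.6]
finger_gap: 0.0316
gripper_force: 29.9
```

Request:
carry_out(steps=[1,0,0,0,0,0,0,1,0,0,0,0,0,0,1,0,0,0,0,0,0,1,0,0,0,0,0,0,1,0,0,0,0,0,0])

```text
t: 51.78
tool_pos: [0.6022, -0.1111, 0.1476]
eef_rot: [-0.093, -0.021, 0.995, -0.002]
contact_force: [0.4, 1.2, 0.4]
finger_gap: 0.0601
gripper_force: 0.5
```

Request:
carry_out(steps=[1,0,0,0,0,0,0,1,0,0,0,0,0,0,1,0,0,0,0,0,0,1,0,0,0,0,0,0,1,0,0,0,0,0,0])

```text
t: 52.2
tool_pos: [0.6021, -0.1112, 0.1475]
eef_rot: [-0.093, -0.02, 0.995, -0.002]
contact_force: [-0.4, 0.7, 0.0]
finger_gap: 0.0912
gripper_force: 0.0
```

Request:
carry_out(steps=[-1,0,0,0,0,0,0,-1,0,0,0,0,0,0,-1,0,0,0,0,0,0,-1,0,0,0,0,0,0,-1,0,0,0,0,0,0])

```text
t: 52.62
tool_pos: [0.6022, -0.111, 0.1476]
eef_rot: [-0.093, -0.021, 0.995, -0.002]
contact_force: [-0.6, 0.8, 0.3]
finger_gap: 0.0645
gripper_force: 0.6
```

Request:
carry_out(steps=[-1,0,0,0,0,0,0,-1,0,0,0,0,0,0,-1,0,0,0,0,0,0,-1,0,0,0,0,0,0,-1,0,0,0,0,0,0])

```text
t: 53.03
tool_pos: [0.602, -0.11, 0.147]
eef_rot: [-0.094, -0.021, 0.995, -0.001]
contact_force: [0.4, -15.7, -5.7]
finger_gap: 0.0313
gripper_force: 29.8
```

```bash
python3 jaw.py s19.png | tail -1
```

```text
s19.png 1 [201. 255.] [114, 75, 55, 47, 48, 66, 91, 75, 52, 51, 57, 72, 92, 98, 86, 72, 74, 90, 98, 96, 94, 82, 77, 74, 79, 85, 88, 87, 89, 97, 137, 190, 162]
```

The squeeze forces stopped changing and the jaw stopped moving, so it's gripped. Opening, retracting clear, and taking the last look.

Request:
carry_out(steps=[1,0,0,0,0,0,0,1,0,0,0,0,0,0,1,0,0,0,0,0,0,1,0,0,0,0,0,0,1,0,0,0,0,0,0])

```text
t: 53.5
tool_pos: [0.6022, -0.1111, 0.1477]
eef_rot: [-0.093, -0.021, 0.995, -0.002]
contact_force: [0.1, 1.0, 0.3]
finger_gap: 0.0593
gripper_force: 0.5
```

Request:
carry_out(steps=[1,0,0,0,0,0,0,1,0,0,0,0,0,0,1,0,0,0,0,0,0,1,0,0,0,0,0,0,1,0,0,-20,0,0,0])

```text
t: 53.92
tool_pos: [0.6044, -0.1108, 0.1639]
eef_rot: [-0.096, -0.02, 0.995, -0.002]
contact_force: [0.0, -1.0, -0.5]
finger_gap: 0.0913
gripper_force: 0.0
```

Request:
carry_out(steps=[1,0,0,-30,0,0,0,1,0,0,-35,0,0,0,1,0,0,-35,0,0,0,1,20,-25,-10,0,0,0,1,20,-30,-5,0,0,0])

```text
t: 54.33
tool_pos: [0.5909, -0.1661, 0.2903]
eef_rot: [-0.092, -0.022, 0.996, -0.003]
contact_force: [0.7, -1.0, -0.3]
finger_gap: 0.093
gripper_force: 0.0
```

Request:
carry_out(steps=[1,20,-35,0,0,0,0,1,20,-35,0,0,0,0,1,20,-35,0,0,0,0,1,20,-35,0,0,0,0,1,0,0,0,0,0,0])

```text
t: 54.75
tool_pos: [0.5147, -0.3146, 0.3035]
eef_rot: [-0.093, -0.018, 0.995, -0.003]
contact_force: [-0.4, -0.1, -0.2]
finger_gap: 0.093
gripper_force: 0.0
```

Run:
```python
from h import *
a=snap('top','t20.png')[165:265,165:325,::-1];b=snap('side','s20.png')[145:265,210:350,::-1]
cv2.imwrite('pics/k20.png',np.hstack([cv2.resize(a,(400,250),interpolation=cv2.INTER_CUBIC)[:250],cv2.resize(b,(400,343),interpolation=cv2.INTER_CUBIC)[:250]]) if 0 else np.vstack([cv2.resize(a,(480,300),interpolation=cv2.INTER_CUBIC),cv2.resize(b[:87],(480,298),interpolation=cv2.INTER_CUBIC)]))
s=get_state();print(s['tool_pos'],s['contact_force'],s['t'])
```

```text
[ 0.51681589 -0.310756    0.30273096] [0.70768601 0.76903607 0.06334498] 54.85
```

View pics/k20.png

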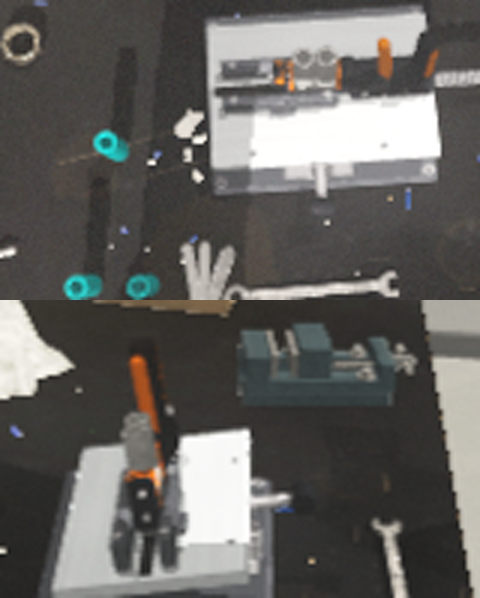

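The picture shows both sleeves side by side between the jaws at top crop (303,58) and (327,58), the pad against them, and the plate tilted. The look-alikes and the spanner are untouched. I'll check quickly that the tilt hasn't changed since it was set, then hand in.

Run:
```python
from h import *
g=lambda f:cv2.cvtColor(cv2.imread(f'pics/{f}.png'),cv2.COLOR_BGR2GRAY)
for f in('s10','s20','s19'):
    x=g(f); print(f,[int(np.argmin(np.diff(x[v,272:292].astype(int))))+272 for v in(200,205,210,215)], x[215:240,270].tolist(), x[196:210,290].tolist())
```

```text
s10 [282, 281, 285, 276] [201, 202, 201, 200, 201, 201, 201, 200, 201, 195, 153, 147, 147, 136, 60, 58, 59, 57, 58, 55, 58, 59, 56, 59, 103] [143, 143, 143, 143, 144, 145, 145, 143, 145, 144, 144, 145, 147, 147]
s20 [282, 282, 282, 282] [244, 199, 198, 198, 198, 198, 198, 197, 197, 189, 149, 145, 146, 140, 100, 91, 60, 60, 59, 59, 59, 58, 58, 60, 102] [54, 55, 53, 54, 54, 99, 191, 198, 148, 97, 93, 51, 52, 50]
s19 [282, 282, 282, 282] [228, 228, 227, 226, 213, 139, 138, 139, 155, 194, 155, 150, 150, 144, 103, 101, 103, 102, 95, 59, 60, 61, 61, 59, 104] [53, 53, 51, 52, 52, 85, 165, 187, 153, 101, 94, 50, 49, 48]
```

```bash
python3 -c "
from h import *
print(job.finish_job())"
```

```text
the job is handed in; nothing more can be done
None
```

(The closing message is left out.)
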